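# Put the grater set away in the drawer

## Task

Put the grater set away: pull open the drawer of the small wooden chest, lay every flat grater insert from the wooden draining stand flat in it and stand the red hand guard in it on its base, then shut the drawer fully. The inserts lie snugly between rails that leave no room for a finger beside them, so slide each one out over the stand's open front edge (the end towards the robot) until you can grip it by its two long sides. Leave the spice jar and the steel cup where they are.

Things in the scene. Friction and masses are not known exactly. Their poses are not given: they have to be found in the camera images.
- chest: wooden one-drawer chest, fixed, 240 deep (x) by 260 wide (y) by 100 high; origin: centre of its underside, z up; the drawer front and handle are on its -x side. A brass tin, 56 across and 60 high, stands on the rear half of its top.
- chest_drawer0_handle (a point): middle of the drawer's handle: a level steel bar 11 thick and 120 long along the chest's y, 35 in front of the drawer front (centre to face), 38 below the chest's top; two stems 102 apart carry it. Moves with the drawer.
- chest_drawer0 (a joint): how far the drawer is out, m: 0 shut, 0.165 fully out; it slides along the chest's -x, with light friction (about 1 N) and stays where it is left. Starts 0 to 0.015.
- drawer_floor (a point): centre of the drawer's inner floor, 22 above the counter, axes as the chest's; moves with the drawer. Inside 195 along x, 218 along y; side walls 56 high above the floor, 6 thick; front panel 64 above it, 15 thick. The chest's top board is 66 above the floor: with the drawer out by d (m), only what lies at x below d - 0.1035 is open from above.
- rack: dark wooden draining stand, fixed, 200 deep (x), 204 wide (y); origin: centre of its underside, z up. On its deck, 60 above the counter, are three lanes along x, 60 wide, centred at y = -66, 0, +66, between rails 6 wide and 9 high (3 above the inserts). A bar 6 thick, 9 high stops the rear (+x) ends. The front (-x) edge is open; rails end 12, legs 25 short of it. Lanes may be empty.
- rack_front (a point): middle of the deck's front edge, on its top surface (60 above the counter); axes as the rack's.
- insert_green: grater insert: flat cartridge, green plastic frame, slotted steel sheet on top; 110 long (its x), 56 wide (its y), 6 thick, 70 g. Origin: centre of its underside, z up. It starts lying flat in one of the lanes of rack, its length along the lane, its near end 5 to 25 mm back from the stand's front edge. May be absent (None from the start).
- insert_orange: grater insert: flat cartridge, orange plastic frame, slotted steel sheet on top; 110 long (its x), 56 wide (its y), 6 thick, 70 g. Origin: centre of its underside, z up. It starts lying flat in one of the lanes of rack, its length along the lane, its near end 5 to 25 mm back from the stand's front edge. May be absent (None from the start).
- insert_blue: grater insert: flat cartridge, blue plastic frame, slotted steel sheet on top; 110 long (its x), 56 wide (its y), 6 thick, 70 g. Origin: centre of its underside, z up. It starts lying flat in one of the lanes of rack, its length along the lane, its near end 5 to 25 mm back from the stand's front edge. May be absent (None from the start).
- guard: hand guard of the grater: red disc 60 across and 12 thick with a red neck and on top a black round knob 28 across, from 20 to 46 above the counter; 80 g, stands on its disc. Origin: centre of its underside, z up. Loose on the counter to the right of the chest.
- spice: small jar, yellow label, red cap, 48 across, 75 high. Not part of the job: leave it where it is. Origin: centre of its underside.
- cup: steel cup, 68 across, 80 high. Not part of the job: leave it where it is. Origin: centre of its underside.
Not all that is in view belongs to the job. What is shaped like the insert_blue but purple or turquoise is not meant.

How it is judged:
On the way:
1. the drawer is pulled open by at least 10 cm (value of joint chest_drawer0 above 0.1 m), for 0.2 s.
At the end, for the whole second after the job is handed in: every insert that is present lies in the drawer, flat to within about 14 degrees; the guard stands in the drawer, upright to within about 17 degrees; the drawer is shut to within 8 mm; all at rest (x of insert_green in the frame of drawer_floor between -0.085 and 0.085 m and y of insert_green in the frame of drawer_floor between -0.1 and 0.1 m and z of insert_green in the frame of drawer_floor between -0.004 and 0.045 m and linear speed of each of insert_green, insert_orange, insert_blue, guard below 0.03 m/s and angle between the z axis of each of insert_green, insert_orange, insert_blue and the z axis of chest, either way round below 0.25 rad and x of insert_orange in the frame of drawer_floor between -0.085 and 0.085 m and y of insert_orange in the frame of drawer_floor between -0.1 and 0.1 m and z of insert_orange in the frame of drawer_floor between -0.004 and 0.045 m and x of insert_blue in the frame of drawer_floor between -0.085 and 0.085 m and y of insert_blue in the frame of drawer_floor between -0.1 and 0.1 m and z of insert_blue in the frame of drawer_floor between -0.004 and 0.045 m and x of guard in the frame of drawer_floor between -0.085 and 0.085 m and y of guard in the frame of drawer_floor between -0.1 and 0.1 m and z of guard in the frame of drawer_floor between -0.004 and 0.03 m and angle between guard's own z axis and vertical below 0.3 rad and value of joint chest_drawer0 below 0.008 m); the robot touches nothing.
It fails at once if the spice is pushed more than 4 cm from its place (distance of spice from where it was at the start of the episode above 0.04 m).
It fails at once if the cup is pushed more than 4 cm from its place (distance of cup from where it was at the start of the episode above 0.04 m).
Of insert_green, insert_orange, insert_blue only 2 to 3 are there at a start; the rules pass over those that are not, and their reading is None.
At some moment in a run one of guard may be knocked a few centimetres aside while the robot is not near it.
It also fails if it takes over 210 s, if anything falls off the work surface, if the arm or the gripper's body presses on something with over 40 N, if the wrist force passes 120 N, or if a joint passes its speed limit or range.

## Robot

A 6-joint arm with a two-finger parallel gripper is mounted at the origin on the work surface. World frame = base frame: x ahead of the robot, y to its left, z up, the work surface at z = 0. Lengths are in m, angles in rad, forces in N, time in s.
With the tool pointing down it reaches from about 0.35 to 0.975 m from the base axis. Payload 4.9 kg.
Tool frame: the origin (TCP) lies midway between the tips of the shut fingers; the grasp point (between the pads) lies 19 mm behind it; z points along the fingers, y is the line along which they close (so a half turn about z gives the same grasp; the last joint's range is limited). The gripper opens to 85 mm and grips with 20 to 120 N. Pads are 22 mm wide; open, the fingers measure 114 mm over their backs; the gripper's body (76 mm by 85 mm) begins 54 mm behind the grasp point. The pads swing forward as they close: fully open they stand 13 mm farther back than shut.
Start: joints at [0.984, 0.053, 1.613, -0, 1.476, -0.119], TCP at [0.282, 0.558, 0.231] pointing down, gripper open.
Joint ranges: [-3.01, 3.01], [-1.01, 2.22], [0.06, 2.58], [-1.02, 4.17], [0.09, 2.62], [-3.14, 3.14]. Speed limits (rad/s): [2.57, 2.57, 3.14, 3.14, 3.14, 3.14].

## Interface

Orientations are given as a rotation vector (axis times angle).
In Python, from station import ctrl gives the robot as it stands.
- The arm moves only by the tool step_arm, never from a script. Its argument "targets" is a list of rows, each an object with "travel": the shift along the world's x, y, z as a fraction of full scale, a list of three; "angular": the turn, a rotation vector about the world's x, y, z as a fraction of full scale, a list of three; "gripper": the opening, from 0 (shut) to 1 (fully open). In form: [{"travel": [x, y, z], "angular": [rx, ry, rz], "gripper": gripper}, ...]. A call has 1 to 10 rows; each row is the pose to reach, as a shift and turn from the pose commanded when the call began; what a row does not reach only later rows make up. Full scale, the value 1, is 0.6 m for a shift and pi/4 rad for a turn. A row lasts 1/10 s, in which the tool goes at most 50 mm and 8.59 degrees, less where a joint would pass 70% of its speed; a pose out of reach is approached as far as the arm can. A call with a number of a shift or a turn outside -1 to 1 is refused whole. A call with a gripper value outside its range is refused whole. The fingers move at their own pace and stop on an object; "squeeze" is the grip in N (left out, the last holds). Time passes only in rows, so rows that repeat a pose let the fingers close. It gives the time, the measured TCP pose, the force, the opening and the grip force at its end, in the units of the state.
- ctrl.get_obs(): the state, without advancing time (a new reading comes with each control period).
- ctrl.get_image(name): name is "scene" or "top"; returns a dict with "img" (420x560x3 uint8, red, green, blue), "fx", "fy", "cx", "cy" (pixels), "rvec" (rotation vector, rad) and "tvec" (3), from world to camera coordinates, as OpenCV has them. Camera axes: x right, y down, z forward; pixel columns grow to the right and rows downward; lengths in m; the calibration is good to about 2 mm. A picture is of the moment at which its call begins. There is no depth.
- ctrl.finish_job(): hands the job in; it is judged then, once.
The state is a dict: "t": time; "q": joint angles; "dq": joint speeds; "effort": joint torques, N m; "tool_pos": TCP position; "tool_rot": TCP orientation; "contact_force": force on the tool from outside, world axes, zero at the start; "wrist_torque": the same for the moment, N m; "opening": finger opening in m; "grip_force": force on a finger pad.
Only numpy, scipy, OpenCV 4.12 (cv2) and the standard library are available. Lean on these libraries where they do the work, as an engineer would, in place of code of your own. Each camera call takes 0.05 s, during which the arm holds its last target. There are 200 camera calls.

## Working session

There is one attempt and no reset: what is moved stays moved. The work goes in short steps, Python scripts to look and compute and a tool call to move; the robot and the scene stay as the last step left them, time stands still between calls to the robot, and variables do not carry over. Pictures are saved under pics/ and viewed, at most 14 in all, crops included, and the job is handed in when it is done.

Besides the shell and the picture viewer there is one more tool, called after "Call:" as a command line: name --argument value ..., lists and objects as JSON in quotes. step_arm: Moves the arm, as the interface text tells. Its arguments: {"type":"object","properties":{"targets":{"type":"array"},"squeeze":{"type":"number"}},"required":["targets"]}

```bash
ls; mkdir -p pics; cat > h.py <<'E'
import numpy as np, cv2
from station import ctrl
def cam(n):
    d=ctrl.get_image(n); d["R"]=cv2.Rodrigues(np.array(d["rvec"],float))[0]; d["t"]=np.array(d["tvec"],float).ravel(); return d
def ray(d,u,v,z):
    """pixel to point on the plane at height z"""
    r=d["R"].T@np.array([(u-d["cx"])/d["fx"],(v-d["cy"])/d["fy"],1]); c=-d["R"].T@d["t"]
    return c+r*(z-c[2])/r[2]
def pix(d,p):
    q=d["R"]@np.array(p,float)+d["t"]; return np.array([d["fx"]*q[0]/q[2]+d["cx"],d["fy"]*q[1]/q[2]+d["cy"]])
def save(im,n,crop=None,k=1):
    if crop: im=im[crop[1]:crop[3],crop[0]:crop[2]]
    cv2.imwrite("pics/"+n,cv2.resize(im[:,:,::-1],None,fx=k,fy=k,interpolation=cv2.INTER_CUBIC))
E
python3 - <<'E'
from h import *
np.set_printoptions(precision=3,suppress=True)
for n in("top","scene"):
    d=cam(n); save(d["img"],n+"0.png",k=1.4); print(n,-d["R"].T@d["t"],d["fx"])
print(ctrl.get_obs())
E
```

```text
pics
top [0.371 0.009 1.258] 471.08441112780474
scene [1.208 0.732 0.835] 491.05695494389346
{'t': 0.1, 'q': array([ 0.984,  0.053,  1.614, -0.   ,  1.476, -0.119]), 'dq': array([ 0.002, -0.   , -0.003,  0.001, -0.001, -0.001]), 'effort': array([  0.001, -39.49 , -37.136,  -0.   ,   0.004,   0.   ]), 'tool_pos': array([0.282, 0.557, 0.23 ]), 'tool_rot': array([-0.728, -3.055,  0.003]), 'contact_force': array([-0.775, -0.243, -0.416]), 'wrist_torque': array([ 0.022,  0.022, -0.011]), 'grip_force': 0.0, 'opening': 0.08496769172524822}
```

View pics/top0.png

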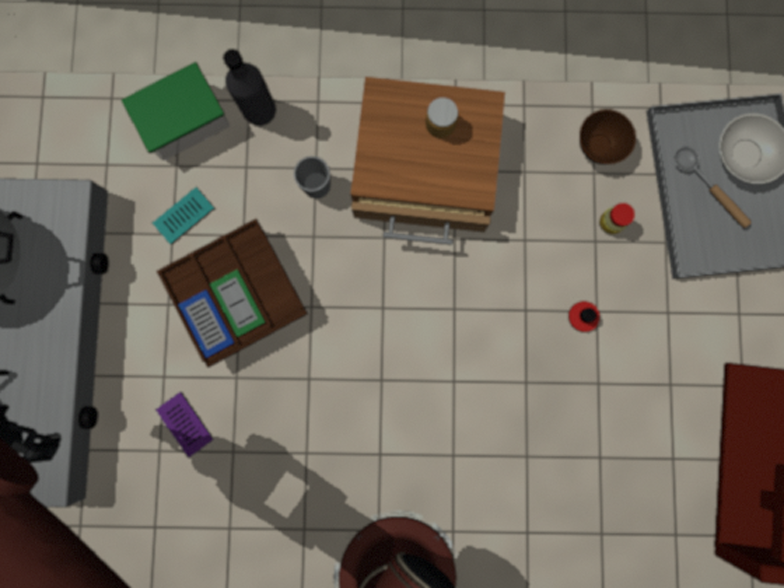

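View pics/scene0.png

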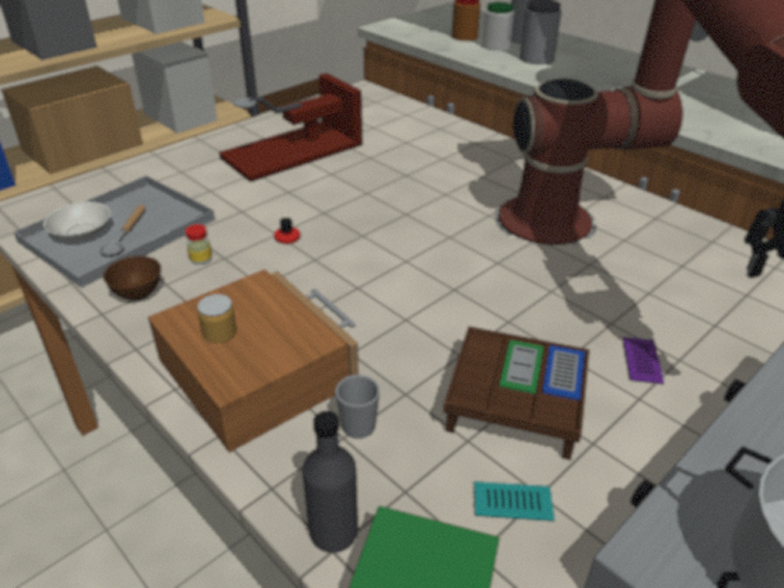

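The top view shows the chest with its handle at (423,237), and the rack at (232,293) holding blue (206,325) and green (238,302). Orange is absent. The guard is at (584,317), spice at (617,219) and cup at (312,176). The decoys on the counter are purple (184,425) and turquoise (184,215). The green box at (173,107) isn't an insert either. Next I measure by masks.

```bash
cat > m.py <<'E'
from h import *
np.set_printoptions(precision=4,suppress=True)
def big(mask,win=None,op=0):
    m=mask.astype(np.uint8)
    if win is not None:
        w=np.zeros_like(m); w[win[1]:win[3],win[0]:win[2]]=1; m&=w
    if op: m=cv2.morphologyEx(m,cv2.MORPH_OPEN,np.ones((op,op)))
    c=max(cv2.findContours(m,cv2.RETR_EXTERNAL,cv2.CHAIN_APPROX_NONE)[0],key=cv2.contourArea); return c[:,0]
def rect(d,c,z):
    """contour -> (centre, size, yaw of long side, corners) on plane z"""
    w=np.array([ray(d,u,v,z)[:2] for u,v in c])
    r=cv2.minAreaRect((w*1000).astype(np.float32)); b=cv2.boxPoints(r)
    e=b[1]-b[0]; f=b[2]-b[1]; e=e if np.hypot(*e)>np.hypot(*f) else f
    return np.array(r[0])/1000,np.sort(r[1]),np.degrees(np.arctan2(e[1],e[0])),b/1000
def hsv(d): return np.moveaxis(cv2.cvtColor(d["img"],cv2.COLOR_RGB2HSV).astype(int),2,0)
E
python3 - <<'E'
from m import *
d=cam("top");s=cam("scene")
for n,c,wins in(("top",d,dict(r=(100,140,230,275),ch=(240,50,370,165),g=(395,205,440,245))),("scene",s,dict(r=(300,220,430,330),ch=(100,180,260,330),g=(185,145,225,180)))):
    h,sa,v=hsv(c); print(n)
    for k,m in(("green",(h>45)&(h<80)&(sa>110)),("blue",(h>105)&(h<128)&(sa>110))):
        r=rect(c,big(m,wins["r"]),.066); print(k,r[0],r[1],r[2])
    r=rect(c,big((v<115)&(h<25)&(sa>70)|(sa>110)&(h>45),wins["r"],3),.062); print("rack",r)
    r=rect(c,big((h<20)&(sa>110)&(v>90),wins["ch"],3),.1); print("chest",r)
    g=big(((h<8)|(h>172))&(sa>150),wins["g"]); r=rect(c,g,.008);print("guard",r[0],r[1],g.min(0),g.max(0))
h,sa,v=hsv(d)
for k,w in(("cup",(205,105,240,145)),):
    pass
for p,z in(((423/1.4,237/1.4),.062),((395/1.4,234/1.4),.062),((452/1.4,239/1.4),.062)): print("handle",ray(d,*p,z))
save(d["img"],"rk.png",(100,140,370,280),2.9)
E
```

```text
top
green [0.4887 0.2985] [ 57.914  111.5647] 29.809217
blue [0.4505 0.3531] [ 57.8552 111.0156] 30.04068
rack (array([0.5092, 0.3099]), array([202.5454, 204.3553]), np.float32(-60.16244), array([[0.3705, 0.3481],
       [0.4722, 0.1709],
       [0.6478, 0.2716],
       [0.5462, 0.4489]], dtype=float32))
chest (array([ 0.7844, -0.0441]), array([223.2578, 259.088 ]), np.float32(84.46687), array([[ 0.6608, -0.1623],
       [ 0.883 , -0.1838],
       [ 0.908 ,  0.0741],
       [ 0.6858,  0.0956]], dtype=float32))
guard [ 0.4798 -0.3483] [53.3828 53.7956] [407 216] [427 236]
scene
green [0.4902 0.2998] [ 57.322  115.4045] 29.147234
blue [0.4521 0.3541] [ 57.0326 114.267 ] 30.023386
rack (array([0.5299, 0.3209]), array([202.8365, 237.0028]), np.float32(29.4566), array([[0.3769, 0.351 ],
       [0.4766, 0.1743],
       [0.683 , 0.2909],
       [0.5832, 0.4675]], dtype=float32))
chest (array([ 0.7943, -0.004 ]), array([246.5649, 343.6612]), np.float32(81.975914), array([[ 0.6483, -0.157 ],
       [ 0.8924, -0.1914],
       [ 0.9404,  0.1489],
       [ 0.6962,  0.1833]], dtype=float32))
guard [ 0.4794 -0.3457] [49.4535 51.7495] [197 163] [213 172]
handle [ 0.6168 -0.0382  0.062 ]
handle [0.6215 0.0135 0.062 ]
handle [ 0.614  -0.0918  0.062 ]
```

View pics/rk.png

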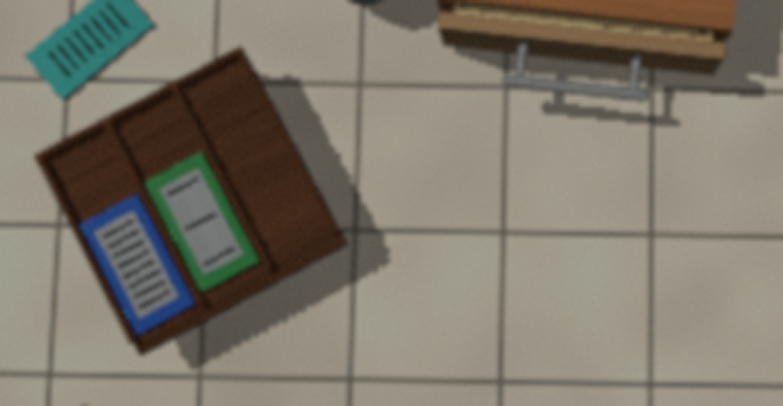

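The crop confirms it: green-framed and blue-framed inserts in the rack's middle and +y lanes, and the -y lane empty. Turquoise lies on the counter outside the rack, so it's a decoy. Next I refine the handle while moving towards it.

Call:
step_arm --targets '[{"travel":[0.25,-0.5,0],"angular":[0,0,-0.75],"gripper":0.35},{"travel":[0.25,-0.5,0],"angular":[0,0,-0.75],"gripper":0.35},{"travel":[0.25,-0.5,0],"angular":[0,0,-0.75],"gripper":0.35},{"travel":[0.25,-0.5,0],"angular":[0,0,-0.75],"gripper":0.35},{"travel":[0.25,-0.5,0],"angular":[0,0,-0.75],"gripper":0.35},{"travel":[0.25,-0.5,0],"angular":[0,0,-0.75],"gripper":0.35},{"travel":[0.25,-0.5,0],"angular":[0,0,-0.75],"gripper":0.35},{"travel":[0.25,-0.5,0],"angular":[0,0,-0.75],"gripper":0.35},{"travel":[0.25,-0.5,0],"angular":[0,0,-0.75],"gripper":0.35}]'

```text
t: 1.1
tool_pos: [0.4319, 0.2574, 0.2312]
tool_rot: [-1.586, -2.711, -0.0]
contact_force: [-0.5, 0.6, -0.2]
opening: 0.0295
grip_force: 0.0
```

```bash
cat > go.py <<'E'
import sys; from m import *
def go(x,y,z,yaw):
    """fractions from the present pose to TCP (x,y,z), closing axis at yaw deg (mod 180)"""
    o=ctrl.get_obs(); R=cv2.Rodrigues(np.array(o["tool_rot"]))[0]
    a=np.degrees(np.arctan2(R[1,1],R[0,1])); dy=(yaw-a+90)%180-90
    print("travel",(np.array([x,y,z])-o["tool_pos"])/.6,"rz",dy/45,"yaw",a,"tcp",o["tool_pos"],"down",R[:,2],"q6",o["q"][5],"F",o["contact_force"],"t",o["t"])
if __name__=="__main__": go(*map(float,sys.argv[1:5]))
E
python3 - <<'E'
from go import *
d=cam("top"); h,sa,v=hsv(d)
ex=np.array([np.cos(np.radians(-5.5)),np.sin(np.radians(-5.5))]); ey=np.array([-ex[1],ex[0]])
# profiles along chest x through the handle point, at three y offsets
for dy in(-.03,-.015,0,.015,.03):
    p0=np.array([.617,-.038])+dy*ey
    print(dy,[int(v[tuple(np.round(pix(d,[*(p0+s*ex),.064])[::-1]).astype(int))]) for s in np.arange(-.02,.0301,.0025)])
p=[.617,-.038]
for s in np.arange(-.08,.081,.005): # along the bar
    q=pix(d,[*(np.array(p)+s*ey),.064]).round().astype(int); print("%.3f:%d/%d"%(s,v[q[1],q[0]],sa[q[1],q[0]]),end=" ")
save(d["img"],"h.png",(230,40,390,190),4)
go(.617,-.038,.2,-5.5)
E
```

```text
-0.03 [135, 164, 177, 172, 143, 114, 118, 121, 119, 143, 133, 133, 108, 102, 102, 103, 99, 76, 59, 56, 58]
-0.015 [120, 155, 176, 171, 136, 136, 113, 121, 123, 137, 152, 133, 108, 100, 101, 100, 86, 69, 59, 57, 56]
0 [117, 154, 175, 175, 153, 121, 116, 120, 123, 146, 149, 122, 101, 100, 100, 97, 97, 82, 63, 58, 58]
0.015 [115, 155, 175, 172, 138, 111, 120, 122, 120, 136, 142, 128, 106, 99, 100, 97, 93, 75, 61, 57, 57]
0.03 [132, 150, 155, 148, 148, 120, 111, 122, 121, 123, 131, 119, 103, 98, 98, 96, 84, 69, 58, 56, 56]
-0.080:169/33 -0.075:104/34 -0.070:110/35 -0.065:165/34 -0.060:135/34 -0.055:105/24 -0.050:114/7 -0.045:118/4 -0.040:120/2 -0.035:120/2 -0.030:119/11 -0.025:123/8 -0.020:122/4 -0.015:123/2 -0.010:126/14 -0.005:124/10 0.000:123/6 0.005:123/4 0.010:123/4 0.015:120/11 0.020:113/7 0.025:116/2 0.030:121/4 0.035:124/2 0.040:122/10 0.045:123/6 0.050:122/6 0.055:124/4 0.060:116/2 0.065:120/6 0.070:121/8 0.075:142/27 0.080:168/33 travel [ 0.309  -0.4936 -0.052 ] rz -0.7764064177973705 yaw 29.438288800881672 tcp [0.4316 0.2582 0.2312] down [-0.0004  0.0004 -1.    ] q6 -0.12312814184466349 F [-0.6999  0.6631  0.1574] t 1.15
```

View pics/h.png

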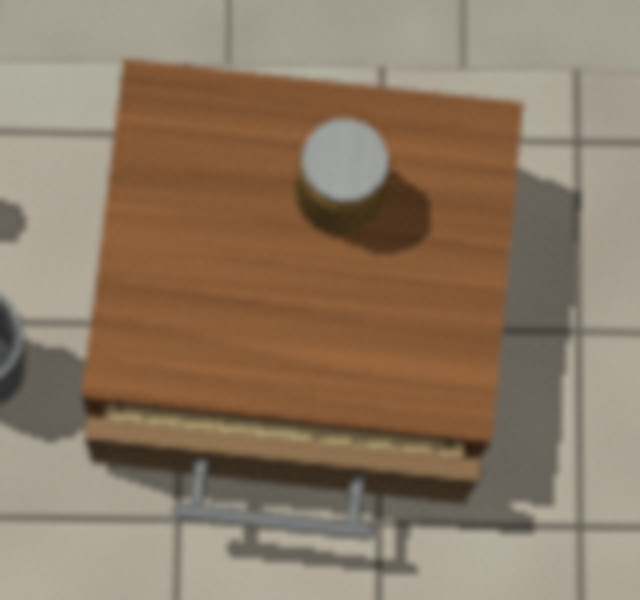

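Handle bar: centre about (0.6145, -0.029), drawer about 10 mm open. Moving above it.

Call:
step_arm --targets '[{"travel":[0.305,-0.479,-0.13],"angular":[0,0,-0.776],"gripper":0.37},{"travel":[0.305,-0.479,-0.13],"angular":[0,0,-0.776],"gripper":0.37},{"travel":[0.305,-0.479,-0.13],"angular":[0,0,-0.776],"gripper":0.37},{"travel":[0.305,-0.479,-0.13],"angular":[0,0,-0.776],"gripper":0.37},{"travel":[0.305,-0.479,-0.13],"angular":[0,0,-0.776],"gripper":0.37},{"travel":[0.305,-0.479,-0.13],"angular":[0,0,-0.776],"gripper":0.37},{"travel":[0.305,-0.479,-0.13],"angular":[0,0,-0.776],"gripper":0.37},{"travel":[0.305,-0.479,-0.13],"angular":[0,0,-0.776],"gripper":0.37},{"travel":[0.305,-0.479,-0.13],"angular":[0,0,-0.776],"gripper":0.37},{"travel":[0.305,-0.479,-0.13],"angular":[0,0,-0.776],"gripper":0.37}]'

```text
t: 2.15
tool_pos: [0.6147, -0.0277, 0.1534]
tool_rot: [-2.322, -2.115, -0.0]
contact_force: [-0.3, 0.4, 0.7]
opening: 0.0315
grip_force: 0.0
```

```bash
python3 go.py .6145 -.029 .045 -5.5; python3 -c "
from h import *
save(cam('scene')['img'],'h2.png',(180,150,320,290),4)"
```

```text
travel [-0.0003 -0.0022 -0.1806] rz -0.0034881109084021014 yaw -5.343035009121901 tcp [ 0.6147 -0.0277  0.1534] down [-0.0002  0.0005 -1.    ] q6 -0.07295616832210518 F [-0.3022  0.3886  0.694 ] t 2.15
```

View pics/h2.png

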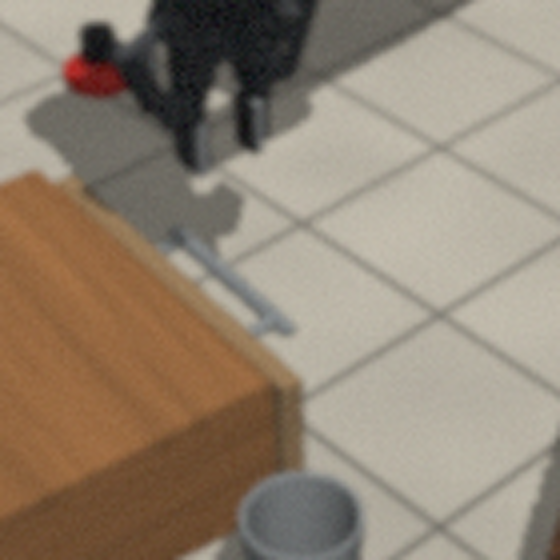

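The fingers are open above the bar, with the bar between crop (175,240) and (290,325). Descending slowly.

Call:
step_arm --targets '[{"travel":[0,-0.001,-0.06],"angular":[0,0,0],"gripper":0.37},{"travel":[0,-0.001,-0.1],"angular":[0,0,0],"gripper":0.37},{"travel":[0,-0.001,-0.12],"angular":[0,0,0],"gripper":0.37},{"travel":[0,-0.001,-0.14],"angular":[0,0,0],"gripper":0.37}]'

```text
t: 2.6
tool_pos: [0.6148, -0.029, 0.0693]
tool_rot: [2.323, 2.114, 0.001]
contact_force: [0.3, 0.3, 0.1]
opening: 0.0318
grip_force: 0.0
```

Call:
step_arm --targets '[{"travel":[0,0,-0.02],"angular":[0,0,0],"gripper":0.37},{"travel":[0,0,-0.04],"angular":[0,0,0],"gripper":0.37},{"travel":[0,0,-0.04],"angular":[0,0,0],"gripper":0.37}]'

```text
t: 2.9
tool_pos: [0.6168, -0.0302, 0.0468]
tool_rot: [2.323, 2.111, 0.005]
contact_force: [1.2, -1.1, 0.3]
opening: 0.0316
grip_force: 0.1
```

Call:
step_arm --squeeze 30 --targets '[{"travel":[0,0,0],"angular":[0,0,0],"gripper":0},{"travel":[0,0,0],"angular":[0,0,0],"gripper":0},{"travel":[0,0,0],"angular":[0,0,0],"gripper":0},{"travel":[0,0,0],"angular":[0,0,0],"gripper":0}]'

```text
t: 3.3
tool_pos: [0.6152, -0.0302, 0.0456]
tool_rot: [2.324, 2.112, 0.001]
contact_force: [0.8, 0.0, 1.9]
opening: 0.0098
grip_force: 29.3
```

Call:
step_arm --targets '[{"travel":[-0.025,0.0024,0],"angular":[0,0,0],"gripper":0},{"travel":[-0.05,0.0048,0],"angular":[0,0,0],"gripper":0},{"travel":[-0.08,0.0077,0],"angular":[0,0,0],"gripper":0},{"travel":[-0.11,0.0106,0],"angular":[0,0,0],"gripper":0},{"travel":[-0.14,0.0135,0],"angular":[0,0,0],"gripper":0},{"travel":[-0.17,0.0164,0],"angular":[0,0,0],"gripper":0},{"travel":[-0.2,0.019,0],"angular":[0,0,0],"gripper":0},{"travel":[-0.22,0.021,0],"angular":[0,0,0],"gripper":0},{"travel":[-0.235,0.0226,0],"angular":[0,0,0],"gripper":0},{"travel":[-0.235,0.0226,0],"angular":[0,0,0],"gripper":0}]'

```text
t: 4.3
tool_pos: [0.473, -0.0167, 0.0456]
tool_rot: [-2.325, -2.113, 0.001]
contact_force: [-0.1, 0.3, 3.5]
opening: 0.0099
grip_force: 31.4
```

Call:
step_arm --targets '[{"travel":[-0.005,0.0005,0],"angular":[0,0,0],"gripper":0},{"travel":[-0.01,0.001,0],"angular":[0,0,0],"gripper":0},{"travel":[-0.014,0.0014,0],"angular":[0,0,0],"gripper":0},{"travel":[-0.014,0.0014,0],"angular":[0,0,0],"gripper":0}]'

```text
t: 4.7
tool_pos: [0.4654, -0.0159, 0.0456]
tool_rot: [2.325, 2.113, -0.0]
contact_force: [-1.0, -1.5, 4.7]
opening: 0.01
grip_force: 31.5
```

Call:
step_arm --targets '[{"travel":[-0.005,0.0005,0],"angular":[0,0,0],"gripper":0},{"travel":[-0.009,0.0009,0],"angular":[0,0,0],"gripper":0},{"travel":[-0.009,0.0009,0],"angular":[0,0,0],"gripper":0}]'

```text
t: 5.0
tool_pos: [0.4598, -0.0154, 0.0455]
tool_rot: [2.325, 2.113, -0.001]
contact_force: [0.3, -2.4, 5.3]
opening: 0.0096
grip_force: 31.6
```

Call:
step_arm --targets '[{"travel":[0,0,0],"angular":[0,0,0],"gripper":0.3},{"travel":[0,0,0],"angular":[0,0,0],"gripper":0.37},{"travel":[0,0,0],"angular":[0,0,0],"gripper":0.37},{"travel":[0,0,0.06],"angular":[0,0,0],"gripper":0.37},{"travel":[0,0,0.12],"angular":[0,0,0],"gripper":0.37},{"travel":[0,0,0.2],"angular":[0,0,0],"gripper":0.3},{"travel":[0,0,0.25],"angular":[0,0,0],"gripper":0},{"travel":[0,0,0.25],"angular":[0,0,0],"gripper":0}]'

```text
t: 5.8
tool_pos: [0.463, -0.0156, 0.2011]
tool_rot: [2.319, 2.108, 0.01]
contact_force: [0.2, -0.5, -0.4]
opening: -0.0002
grip_force: 0.0
```

```bash
python3 go.py .573 .347 .15 119.8
```

```text
travel [ 0.1834  0.6044 -0.0851] rz -1.2163823923908448 yaw -5.462792342411984 tcp [ 0.463  -0.0156  0.2011] down [ 0.0099 -0.0017 -0.9999] q6 -0.09948080693512633 F [ 0.2393 -0.4644 -0.4132] t 5.8
```

Call:
step_arm --targets '[{"travel":[0.085,0.3,0.0],"angular":[0,0,-0.6],"gripper":0},{"travel":[0.085,0.3,0.0],"angular":[0,0,-0.6],"gripper":0},{"travel":[0.085,0.3,0.0],"angular":[0,0,-0.6],"gripper":0},{"travel":[0.085,0.3,0.0],"angular":[0,0,-0.6],"gripper":0},{"travel":[0.085,0.3,0.0],"angular":[0,0,-0.6],"gripper":0}]'

```text
t: 6.3
tool_pos: [0.5105, 0.1688, 0.1934]
tool_rot: [-2.749, -1.516, 0.003]
contact_force: [-0.4, -0.5, -0.3]
opening: 0.0001
grip_force: 0.0
```

Call:
step_arm --targets '[{"travel":[0.085,0.3,-0.12],"angular":[0,0,-0.616],"gripper":0},{"travel":[0.085,0.3,-0.12],"angular":[0,0,-0.616],"gripper":0},{"travel":[0.085,0.3,-0.12],"angular":[0,0,-0.616],"gripper":0},{"travel":[0.085,0.3,-0.12],"angular":[0,0,-0.616],"gripper":0},{"travel":[0.085,0.3,-0.12],"angular":[0,0,-0.616],"gripper":0},{"travel":[0.085,0.3,-0.12],"angular":[0,0,-0.616],"gripper":0}]'

```text
t: 6.9
tool_pos: [0.5607, 0.3445, 0.1204]
tool_rot: [3.034, 0.81, -0.008]
contact_force: [-0.2, -0.4, -0.2]
opening: 0.0001
grip_force: 0.0
```

```bash
python3 go.py .5654 .3423 .063 119.8;python3 -c "
from h import *
d=cam('scene');save(d['img'],'p1.png',(280,200,460,335),4)
print(pix(d,ctrl.get_obs()['tool_pos']))"
```

```text
travel [ 0.0078 -0.0036 -0.0956] rz -0.002434036602001773 yaw -60.090468352909916 tcp [0.5607 0.3445 0.1204] down [-0.0043 -0.0025 -1.    ] q6 1.4869796846840972 F [-0.2456 -0.3834 -0.217 ] t 6.9
[371.90641833 268.22183989]
```

View pics/p1.png

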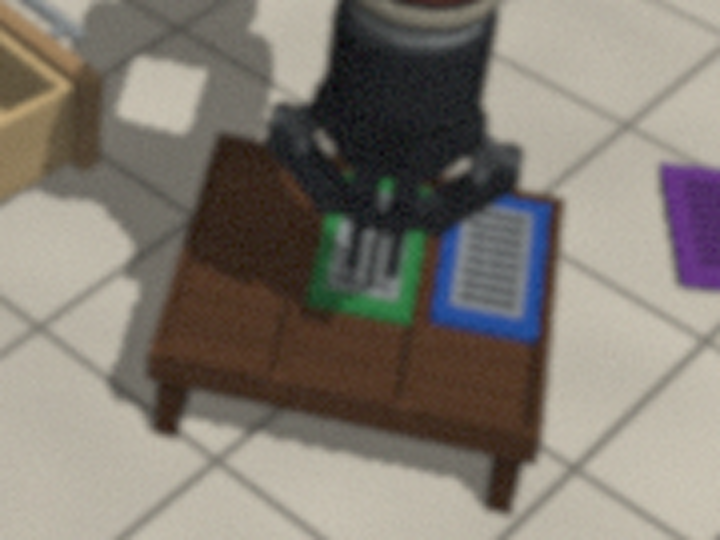

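The shut fingers are above the middle lane, behind green (crop 370,265). Descending behind its rear end.

Call:
step_arm --targets '[{"travel":[0.008,-0.0036,-0.04],"angular":[0,0,0],"gripper":0},{"travel":[0.008,-0.0036,-0.07],"angular":[0,0,0],"gripper":0},{"travel":[0.008,-0.0036,-0.085],"angular":[0,0,0],"gripper":0},{"travel":[0.008,-0.0036,-0.095],"angular":[0,0,0],"gripper":0},{"travel":[0.008,-0.0036,-0.095],"angular":[0,0,0],"gripper":0}]'

```text
t: 7.45
tool_pos: [0.5662, 0.342, 0.0655]
tool_rot: [3.036, 0.807, -0.002]
contact_force: [0.0, -0.7, 0.2]
opening: -0.0002
grip_force: 0.0
```

```bash
python3 - <<'E'
from go import *
ex=np.array([.8678,.497]);p=np.array([.509,.310])-.024*ex; print(p); go(*p,.063,119.8)
E
```

```text
[0.4882 0.2981]
travel [-0.1301 -0.0732 -0.0042] rz 0.000355106651056758 yaw -60.21597979929757 tcp [0.5662 0.342  0.0655] down [-0.0014 -0.0006 -1.    ] q6 1.4818836446287929 F [ 0.0494 -0.7206  0.2087] t 7.45
```

Call:
step_arm --targets '[{"travel":[0,0,-0.003],"angular":[0,0,0],"gripper":0},{"travel":[-0.02,-0.0113,-0.003],"angular":[0,0,0],"gripper":0},{"travel":[-0.04,-0.0225,-0.003],"angular":[0,0,0],"gripper":0},{"travel":[-0.055,-0.031,-0.003],"angular":[0,0,0],"gripper":0},{"travel":[-0.07,-0.0394,-0.003],"angular":[0,0,0],"gripper":0},{"travel":[-0.085,-0.048,-0.003],"angular":[0,0,0],"gripper":0},{"travel":[-0.1,-0.0563,-0.003],"angular":[0,0,0],"gripper":0},{"travel":[-0.113,-0.0636,-0.003],"angular":[0,0,0],"gripper":0},{"travel":[-0.123,-0.069,-0.003],"angular":[0,0,0],"gripper":0},{"travel":[-0.123,-0.069,-0.003],"angular":[0,0,0],"gripper":0}]'

```text
t: 8.45
tool_pos: [0.4927, 0.301, 0.0652]
tool_rot: [3.036, 0.808, 0.001]
contact_force: [-0.3, 1.1, 3.8]
opening: 0.0
grip_force: 1.4
```

```bash
python3 - <<'E'
from go import *
for n,w in(("top",(100,140,260,275)),("scene",(300,200,430,330))):
    d=cam(n);h,s,v=hsv(d)
    r=rect(d,big((h>45)&(h<80)&(s>110),w),.066); q=(r[3]-[.509,.310])@np.array([[.8678,-.497],[.497,.8678]]); print(n,r[1],r[2],"rack-frame corners\n",q)
go(.4882,.2981,.1,119.8)
E
```

```text
top [ 51.0204 108.1131] 26.890944 rack-frame corners
 [[-0.134   0.0252]
 [-0.1366 -0.0257]
 [-0.0286 -0.0312]
 [-0.026   0.0197]]
scene [13.8512 32.6983] 28.782576 rack-frame corners
 [[-0.0559  0.0274]
 [-0.0562  0.0136]
 [-0.0235  0.013 ]
 [-0.0232  0.0268]]
travel [-0.008  -0.0051  0.0586] rz -7.996235440638581e-05 yaw -60.1964016940517 tcp [0.493  0.3011 0.0649] down [-0.0001 -0.0001 -1.    ] q6 1.470215448255753 F [ 0.2033 -0.1088  3.8113] t 8.55
```

Call:
step_arm --targets '[{"travel":[-0.006,-0.0035,0.001],"angular":[0,0,0],"gripper":0},{"travel":[-0.0116,-0.0066,0.001],"angular":[0,0,0],"gripper":0},{"travel":[-0.0116,-0.0066,0.001],"angular":[0,0,0],"gripper":0}]'

```text
t: 8.85
tool_pos: [0.4857, 0.297, 0.0649]
tool_rot: [3.036, 0.808, -0.001]
contact_force: [1.2, 0.7, 2.7]
opening: 0.0003
grip_force: 1.3
```

Call:
step_arm --targets '[{"travel":[0.01,0.0057,0.0],"angular":[0,0,0],"gripper":0},{"travel":[0.01,0.0057,0.06],"angular":[0,0,0],"gripper":0},{"travel":[0.02,0.01,0.12],"angular":[0,0,0],"gripper":0},{"travel":[0.18,-0.04,0.2],"angular":[0,0,0],"gripper":1},{"travel":[0.18,-0.04,0.2],"angular":[0,0,0],"gripper":1},{"travel":[0.18,-0.04,0.2],"angular":[0,0,0],"gripper":1}]'

```text
t: 9.45
tool_pos: [0.5984, 0.2721, 0.1877]
tool_rot: [3.036, 0.804, 0.007]
contact_force: [-0.6, 0.2, 1.2]
opening: 0.0431
grip_force: 0.0
```

```bash
python3 - <<'E'
from go import *
for n,w in(("top",(100,140,260,275)),("scene",(300,200,430,330))):
    d=cam(n);h,s,v=hsv(d)
    r=rect(d,big((h>45)&(h<80)&(s>110),w),.066); q=(r[3]-[.509,.310])@np.array([[.8678,-.497],[.497,.8678]]); print(n,r[1],r[2],"rack-frame corners\n",q)
save(d["img"],"p2.png",(280,200,460,335),4)
p=np.array([.509,.310])-.122*np.array([.8678,.497]); print(p);go(*p,.15,119.8)
E
```

```text
top [22.5052 98.7826] 17.193186 rack-frame corners
 [[-0.1416 -0.002 ]
 [-0.1465 -0.024 ]
 [-0.0501 -0.0455]
 [-0.0452 -0.0236]]
scene [ 56.4497 108.8621] 28.731665 rack-frame corners
 [[-0.1401  0.0303]
 [-0.1412 -0.0261]
 [-0.0323 -0.0282]
 [-0.0313  0.0283]]
[0.4031 0.2494]
travel [-0.3205 -0.0387 -0.0585] rz 0.0023214770908705556 yaw -60.304466469089185 tcp [0.5954 0.2726 0.1851] down [-0.0003  0.     -1.    ] q6 1.3682494990188308 F [-1.0319 -0.2008  0.1077] t 9.55
```

View pics/p2.png

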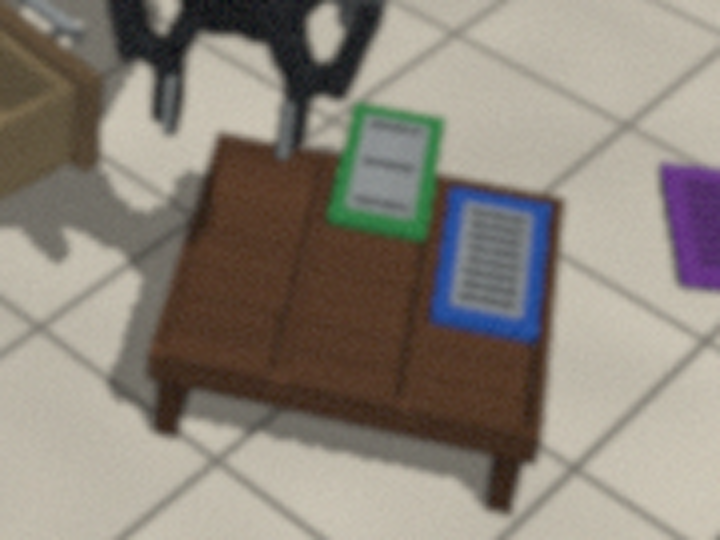

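Green overhangs the front edge by about 43 mm (crop 385,170) and lies flat. Going to grip it 22 mm in front of the edge.

Call:
step_arm --targets '[{"travel":[-0.32,-0.039,-0.06],"angular":[0,0,0],"gripper":1},{"travel":[-0.32,-0.039,-0.06],"angular":[0,0,0],"gripper":1},{"travel":[-0.32,-0.039,-0.06],"angular":[0,0,0],"gripper":1},{"travel":[-0.32,-0.039,-0.06],"angular":[0,0,0],"gripper":1},{"travel":[-0.32,-0.039,-0.06],"angular":[0,0,0],"gripper":1},{"travel":[-0.32,-0.039,-0.06],"angular":[0,0,0],"gripper":1}]'

```text
t: 10.15
tool_pos: [0.3989, 0.2496, 0.1465]
tool_rot: [3.035, 0.811, -0.006]
contact_force: [0.4, 0.1, 1.1]
opening: 0.0856
grip_force: 0.0
```

```bash
python3 go.py .4031 .2494 .046 119.8
```

```text
travel [ 0.007  -0.0004 -0.1675] rz -0.00254012005869855 yaw -60.08569459735853 tcp [0.3989 0.2496 0.1465] down [-0.0038 -0.0014 -1.    ] q6 1.4493388125359934 F [0.423  0.1043 1.0961] t 10.15
```

Call:
step_arm --targets '[{"travel":[0.005,0,-0.05],"angular":[0,0,0],"gripper":1},{"travel":[0.005,0,-0.1],"angular":[0,0,0],"gripper":1},{"travel":[0.005,0,-0.135],"angular":[0,0,0],"gripper":1},{"travel":[0.005,0,-0.155],"angular":[0,0,0],"gripper":1},{"travel":[0.005,0,-0.167],"angular":[0,0,0],"gripper":1},{"travel":[0.005,0,-0.167],"angular":[0,0,0],"gripper":1}]'

```text
t: 10.75
tool_pos: [0.4052, 0.2499, 0.0484]
tool_rot: [3.036, 0.808, -0.002]
contact_force: [0.8, -0.0, 0.3]
opening: 0.0858
grip_force: 0.0
```

Call:
step_arm --squeeze 40 --targets '[{"travel":[0,0,0],"angular":[0,0,0],"gripper":0.75},{"travel":[0,0,0],"angular":[0,0,0],"gripper":0.6},{"travel":[0,0,0],"angular":[0,0,0],"gripper":0.5},{"travel":[0,0,0],"angular":[0,0,0],"gripper":0.4},{"travel":[0,0,0],"angular":[0,0,0],"gripper":0.4}]'

```text
t: 11.25
tool_pos: [0.406, 0.2503, 0.0504]
tool_rot: [-3.035, -0.808, -0.004]
contact_force: [-0.8, -0.3, 5.2]
opening: 0.0548
grip_force: 42.1
```

Call:
step_arm --targets '[{"travel":[0,0,0.02],"angular":[0,0,0],"gripper":0.4},{"travel":[0,0,0.04],"angular":[0,0,0],"gripper":0.4},{"travel":[0,0,0.08],"angular":[0,0,0],"gripper":0.4},{"travel":[0,0,0.14],"angular":[0,0,0],"gripper":0.4},{"travel":[0,0,0.2],"angular":[0,0,0],"gripper":0.4},{"travel":[0,0,0.2],"angular":[0,0,0],"gripper":0.4}]'

```text
t: 11.85
tool_pos: [0.4085, 0.2513, 0.1763]
tool_rot: [-3.034, -0.808, -0.019]
contact_force: [-0.1, 0.7, 1.0]
opening: 0.0546
grip_force: 42.6
```

```bash
python3 - <<'E'
from go import *
d=cam("scene"); save(d["img"],"p3.png",(200,120,480,330),2.8)
ex=np.array([np.cos(np.radians(-5.45)),np.sin(np.radians(-5.45))]); ey=np.array([-ex[1],ex[0]])
f=np.array([.460,-.0155])+.1475*ex; p=f-.05*ex-.047*ey; print("floor",f,"goal",p); go(*p,.17,-95.45)
E
```

```text
floor [ 0.6068 -0.0295] goal [ 0.5526 -0.0715]
travel [ 0.2426 -0.5371 -0.0053] rz -0.7835140027029672 yaw -60.191869878366475 tcp [0.4071 0.2507 0.1732] down [ 0.0071  0.003  -1.    ] q6 1.4467372939546321 F [-0.1157 -0.3053 -1.1096] t 11.9
```

View pics/p3.png

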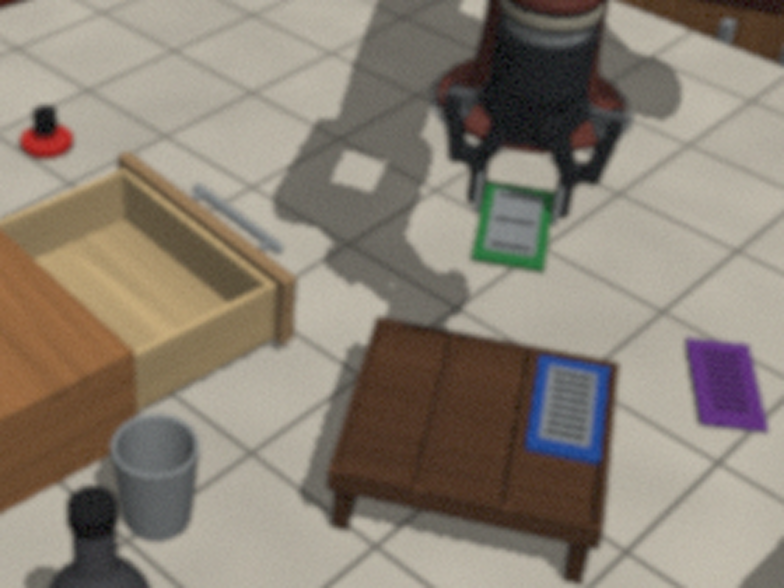

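Green is held level (view 513,228) and the drawer is open. Carrying it over the drawer.

Call:
step_arm --targets '[{"travel":[0.243,-0.537,0],"angular":[0,0,-0.783],"gripper":0.4},{"travel":[0.243,-0.537,0],"angular":[0,0,-0.783],"gripper":0.4},{"travel":[0.243,-0.537,0],"angular":[0,0,-0.783],"gripper":0.4},{"travel":[0.243,-0.537,0],"angular":[0,0,-0.783],"gripper":0.4},{"travel":[0.243,-0.537,0],"angular":[0,0,-0.783],"gripper":0.4},{"travel":[0.243,-0.537,0],"angular":[0,0,-0.783],"gripper":0.4},{"travel":[0.243,-0.537,0],"angular":[0,0,-0.783],"gripper":0.4},{"travel":[0.243,-0.537,0],"angular":[0,0,-0.783],"gripper":0.4},{"travel":[0.243,-0.537,0],"angular":[0,0,-0.783],"gripper":0.4},{"travel":[0.243,-0.537,0],"angular":[0,0,-0.783],"gripper":0.4}]'

```text
t: 12.9
tool_pos: [0.5499, -0.0715, 0.1678]
tool_rot: [-3.137, 0.148, 0.003]
contact_force: [0.0, 0.5, -1.0]
opening: 0.0549
grip_force: 42.6
```

```bash
python3 go.py .5526 -.0715 .02 -95.45; python3 -c "
from h import *
d=cam('top');save(d['img'],'p4.png',(230,40,390,220),3.3)"
```

```text
travel [ 0.0045 -0.0001 -0.2464] rz -0.0010562387181873116 yaw -95.40246925768157 tcp [ 0.5499 -0.0715  0.1678] down [-0.0021  0.001  -1.    ] q6 1.4013433172294625 F [ 0.0034  0.4796 -0.9692] t 12.9
```

View pics/p4.png

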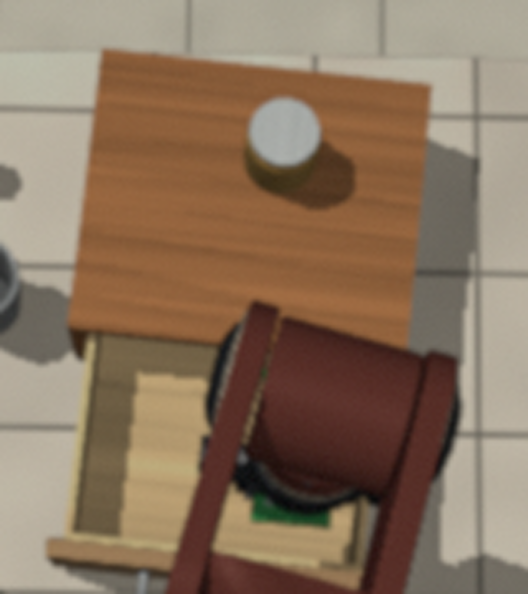

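Call:
step_arm --targets '[{"travel":[0.002,0,-0.06],"angular":[0,0,0],"gripper":0.4},{"travel":[0.002,0,-0.12],"angular":[0,0,0],"gripper":0.4},{"travel":[0.002,0,-0.17],"angular":[0,0,0],"gripper":0.4},{"travel":[0.002,0,-0.2],"angular":[0,0,0],"gripper":0.4},{"travel":[0.002,0,-0.22],"angular":[0,0,0],"gripper":0.4},{"travel":[0.002,0,-0.235],"angular":[0,0,0],"gripper":0.4},{"travel":[0.002,0,-0.24],"angular":[0,0,0],"gripper":0.4},{"travel":[0.002,0,-0.24],"angular":[0,0,0],"gripper":0.4}]'

```text
t: 13.75
tool_pos: [0.5525, -0.0718, 0.0255]
tool_rot: [-3.138, 0.148, -0.001]
contact_force: [0.7, 2.3, -1.3]
opening: 0.0544
grip_force: 43.3
```

```bash
python3 go.py .5526 -.0715 .02 -95.45
```

```text
travel [ 0.0002  0.0006 -0.0091] rz -0.0009823818101839126 yaw -95.40579281854173 tcp [ 0.5525 -0.0718  0.0255] down [ 0.0009  0.0005 -1.    ] q6 1.4015822678645349 F [ 0.7241  2.2629 -1.3337] t 13.75
```

Call:
step_arm --targets '[{"travel":[0,0,-0.005],"angular":[0,0,0],"gripper":0.4},{"travel":[0,0,-0.01],"angular":[0,0,0],"gripper":0.4},{"travel":[0,0,-0.01],"angular":[0,0,0],"gripper":0.4}]'

```text
t: 14.05
tool_pos: [0.5537, -0.0709, 0.0204]
tool_rot: [-3.135, 0.149, -0.006]
contact_force: [2.0, 7.6, 0.2]
opening: 0.0549
grip_force: 46.4
```

Call:
step_arm --targets '[{"travel":[0,0,0],"angular":[0,0,0],"gripper":0.78},{"travel":[0,0,0],"angular":[0,0,0],"gripper":0.78},{"travel":[0,0,0],"angular":[0,0,0],"gripper":0.78},{"travel":[0,0,0.03],"angular":[0,0,0],"gripper":0.78},{"travel":[0,0,0.08],"angular":[0,0,0],"gripper":0.78},{"travel":[0,0,0.16],"angular":[0,0,0],"gripper":0.78},{"travel":[0,0,0.24],"angular":[0,0,0],"gripper":0.78},{"travel":[-0.05,0.08,0.26],"angular":[0,0,0],"gripper":0.6},{"travel":[-0.15,0.2,0.26],"angular":[0,0,0.2],"gripper":0},{"travel":[-0.2,0.3,0.26],"angular":[0,0,0.39],"gripper":0}]'

```text
t: 15.05
tool_pos: [0.468, 0.0507, 0.1768]
tool_rot: [3.123, 0.328, 0.007]
contact_force: [0.3, 0.7, -0.1]
opening: 0.0231
grip_force: 0.0
```

```bash
python3 - <<'E'
from go import *
d=cam("top"); save(d["img"],"p5.png",(230,40,440,250),2.8)
h,s,v=hsv(d); r=rect(d,big((h>45)&(h<80)&(s>110),(240,130,370,250)),.028)
ex=np.array([np.cos(np.radians(-5.45)),np.sin(np.radians(-5.45))]); ey=np.array([-ex[1],ex[0]])
c=r[0]-[.6068,-.0295]; print(r[:3],c@ex,c@ey)
e=np.array([.8678,.497]);p=np.array([.509,.310])+.062*e+.066*np.array([-.497,.8678]); print(p); go(*p,.15,119.8)
E
```

```text
(array([ 0.5817, -0.0706]), array([ 51.8681, 105.527 ]), np.float32(-4.129877)) -0.021130125284559084 -0.043326285969514905
[0.53   0.3981]
travel [ 0.1096  0.57   -0.0425] rz 0.3831691045280321 yaw -77.44260970376145 tcp [0.4643 0.0561 0.1755] down [ 0.0001  0.0042 -1.    ] q6 1.3093816902931654 F [ 1.5661  5.3625 -1.0608] t 15.1
```

View pics/p5.png

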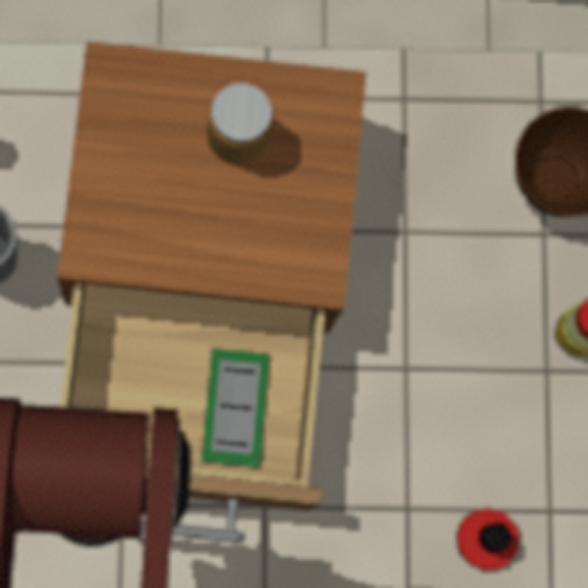

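Green lies flat in the drawer at floor frame (-0.021, -0.043), crop (236,408). Now blue.

Call:
step_arm --targets '[{"travel":[0.11,0.57,-0.03],"angular":[0,0,0.383],"gripper":0},{"travel":[0.11,0.57,-0.03],"angular":[0,0,0.383],"gripper":0},{"travel":[0.11,0.57,-0.03],"angular":[0,0,0.383],"gripper":0},{"travel":[0.11,0.57,-0.03],"angular":[0,0,0.383],"gripper":0},{"travel":[0.11,0.57,-0.03],"angular":[0,0,0.383],"gripper":0},{"travel":[0.11,0.57,-0.03],"angular":[0,0,0.383],"gripper":0},{"travel":[0.11,0.57,-0.03],"angular":[0,0,0.383],"gripper":0},{"travel":[0.11,0.57,-0.03],"angular":[0,0,0.383],"gripper":0},{"travel":[0.11,0.57,-0.03],"angular":[0,0,0.383],"gripper":0},{"travel":[0.11,0.57,-0.03],"angular":[0,0,0.383],"gripper":0}]'

```text
t: 16.1
tool_pos: [0.5344, 0.3915, 0.1571]
tool_rot: [3.042, 0.785, 0.002]
contact_force: [0.1, -0.1, 0.1]
opening: 0.0003
grip_force: 0.0
```

```bash
python3 go.py .53 .398 .064 119.8
```

```text
travel [-0.0073  0.0108 -0.1552] rz 0.018756362643432566 yaw -61.044036318954454 tcp [0.5344 0.3915 0.1571] down [ 0.001  0.    -1.   ] q6 1.5858376916346044 F [ 0.1479 -0.0996  0.1358] t 16.1
```

Call:
step_arm --targets '[{"travel":[-0.0073,0.0108,-0.05],"angular":[0,0,0.019],"gripper":0},{"travel":[-0.0073,0.0108,-0.1],"angular":[0,0,0.019],"gripper":0},{"travel":[-0.0073,0.0108,-0.13],"angular":[0,0,0.019],"gripper":0},{"travel":[-0.0073,0.0108,-0.145],"angular":[0,0,0.019],"gripper":0},{"travel":[-0.0073,0.0108,-0.155],"angular":[0,0,0.019],"gripper":0},{"travel":[-0.0073,0.0108,-0.155],"angular":[0,0,0.019],"gripper":0}]'

```text
t: 16.7
tool_pos: [0.53, 0.3984, 0.0636]
tool_rot: [3.036, 0.808, 0.0]
contact_force: [1.0, -0.8, 0.2]
opening: -0.0001
grip_force: 0.0
```

```bash
python3 - <<'E'
from go import *
e=np.array([.8678,.497]);p=np.array([.509,.310])-.027*e+.066*np.array([-.497,.8678]); print(p); go(*p,.064,119.8)
E
```

```text
[0.4528 0.3539]
travel [-0.1286 -0.0742  0.0006] rz -0.0003273255590228372 yaw -60.18527034984401 tcp [0.53   0.3984 0.0636] down [ 0.0002  0.     -1.    ] q6 1.5829294643517098 F [ 1.0136 -0.793   0.154 ] t 16.7
```

Call:
step_arm --targets '[{"travel":[-0.015,-0.0087,0],"angular":[0,0,0],"gripper":0},{"travel":[-0.03,-0.0173,0],"angular":[0,0,0],"gripper":0},{"travel":[-0.045,-0.026,0],"angular":[0,0,0],"gripper":0},{"travel":[-0.06,-0.0346,0],"angular":[0,0,0],"gripper":0},{"travel":[-0.075,-0.0433,0],"angular":[0,0,0],"gripper":0},{"travel":[-0.09,-0.052,0],"angular":[0,0,0],"gripper":0},{"travel":[-0.105,-0.0606,0],"angular":[0,0,0],"gripper":0},{"travel":[-0.118,-0.068,0],"angular":[0,0,0],"gripper":0},{"travel":[-0.128,-0.074,0],"angular":[0,0,0],"gripper":0},{"travel":[-0.128,-0.074,0],"angular":[0,0,0],"gripper":0}]'

```text
t: 17.7
tool_pos: [0.4523, 0.3541, 0.0641]
tool_rot: [-3.035, -0.809, -0.0]
contact_force: [0.5, -0.3, 6.0]
opening: 0.0002
grip_force: 2.1
```

Call:
step_arm --targets '[{"travel":[0.01,0.0057,0.0],"angular":[0,0,0],"gripper":0},{"travel":[0.01,0.0057,0.06],"angular":[0,0,0],"gripper":0},{"travel":[0.02,0.01,0.12],"angular":[0,0,0],"gripper":0},{"travel":[0.15,-0.12,0.2],"angular":[0,0,0],"gripper":1},{"travel":[0.2,-0.16,0.2],"angular":[0,0,0],"gripper":1},{"travel":[0.2,-0.16,0.2],"angular":[0,0,0],"gripper":1},{"travel":[0.2,-0.16,0.2],"angular":[0,0,0],"gripper":1}]'

```text
t: 18.4
tool_pos: [0.5761, 0.2549, 0.1844]
tool_rot: [3.036, 0.802, 0.002]
contact_force: [-0.3, -0.0, -0.3]
opening: 0.0578
grip_force: 0.0
```

```bash
python3 - <<'E'
from go import *
for n,w in(("top",(100,140,260,275)),("scene",(300,200,430,330))):
    d=cam(n);h,s,v=hsv(d)
    r=rect(d,big((h>105)&(h<128)&(s>110),w),.066); q=(r[3]-[.509,.310])@np.array([[.8678,-.497],[.497,.8678]]); print(n,r[1],r[2],"rack-frame corners\n",q)
p=np.array([.509,.310])-.120*np.array([.8678,.497])+.066*np.array([-.497,.8678]); print(p);go(*p,.15,119.8)
E
```

```text
Traceback (most recent call last):
  File "m.py", line 8, in big
    c=max(cv2.findContours(m,cv2.RETR_EXTERNAL,cv2.CHAIN_APPROX_NONE)[0],key=cv2.contourArea); return c[:,0]
ValueError: max() iterable argument is empty
```

Blue is probably hidden by the arm in the top view, so I'll use the scene view only.

```bash
python3 - <<'E'
from go import *
d=cam("scene");h,s,v=hsv(d); save(d["img"],"p6.png",(280,180,480,335),3.8)
r=rect(d,big((h>105)&(h<128)&(s>110),(300,180,450,330)),.066); q=(r[3]-[.509,.310])@np.array([[.8678,-.497],[.497,.8678]]); print(r[1],r[2],"rack-frame corners\n",q)
p=np.array([.509,.310])-.120*np.array([.8678,.497])+.066*np.array([-.497,.8678]); print(p);go(*p,.15,119.8)
E
```

```text
[ 57.0771 111.0132] 29.490355 rack-frame corners
 [[-0.1439  0.0954]
 [-0.1442  0.0384]
 [-0.0332  0.0378]
 [-0.0329  0.0948]]
[0.3721 0.3076]
travel [-0.3352  0.0843 -0.054 ] rz 0.002271476433188329 yaw -60.302216439493485 tcp [0.5732 0.2571 0.1824] down [-0.0024 -0.0004 -1.    ] q6 1.3555020016238535 F [ 0.2159 -0.1041  0.1463] t 18.5
```

View pics/p6.png

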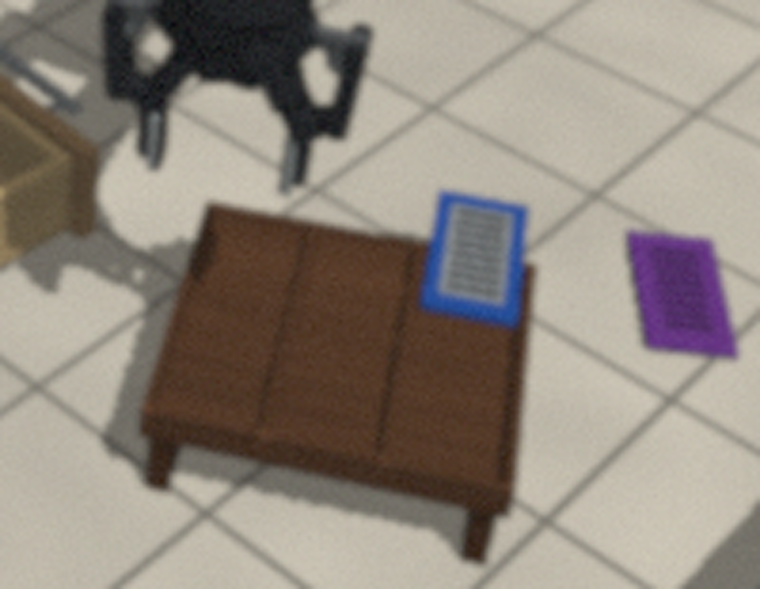

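Blue is out by 44 mm (crop 475,258), still flat. Going to grip it.

Call:
step_arm --targets '[{"travel":[-0.335,0.084,-0.05],"angular":[0,0,0],"gripper":1},{"travel":[-0.335,0.084,-0.05],"angular":[0,0,0],"gripper":1},{"travel":[-0.335,0.084,-0.05],"angular":[0,0,0],"gripper":1},{"travel":[-0.335,0.084,-0.05],"angular":[0,0,0],"gripper":1},{"travel":[-0.335,0.084,-0.05],"angular":[0,0,0],"gripper":1},{"travel":[-0.335,0.084,-0.05],"angular":[0,0,0],"gripper":1},{"travel":[-0.335,0.084,-0.05],"angular":[0,0,0],"gripper":1}]'

```text
t: 19.2
tool_pos: [0.3719, 0.309, 0.1533]
tool_rot: [3.035, 0.811, -0.0]
contact_force: [-0.4, 0.4, -0.4]
opening: 0.0854
grip_force: 0.0
```

```bash
python3 go.py .3725 .3076 .048 119.8
```

```text
travel [ 0.0011 -0.0024 -0.1755] rz -0.0024385196322327827 yaw -60.09026661654952 tcp [0.3719 0.309  0.1533] down [ 0.     -0.0003 -1.    ] q6 1.5882871830369285 F [-0.4492  0.4427 -0.3582] t 19.2
```

Call:
step_arm --targets '[{"travel":[0.001,-0.0024,-0.05],"angular":[0,0,0],"gripper":1},{"travel":[0.001,-0.0024,-0.1],"angular":[0,0,0],"gripper":1},{"travel":[0.001,-0.0024,-0.14],"angular":[0,0,0],"gripper":1},{"travel":[0.001,-0.0024,-0.16],"angular":[0,0,0],"gripper":1},{"travel":[0.001,-0.0024,-0.175],"angular":[0,0,0],"gripper":1},{"travel":[0.001,-0.0024,-0.175],"angular":[0,0,0],"gripper":1}]'

```text
t: 19.8
tool_pos: [0.3727, 0.307, 0.0478]
tool_rot: [3.035, 0.808, -0.002]
contact_force: [-0.9, 0.5, -0.2]
opening: 0.0854
grip_force: 0.0
```

Call:
step_arm --squeeze 40 --targets '[{"travel":[0,0,0],"angular":[0,0,0],"gripper":0.75},{"travel":[0,0,0],"angular":[0,0,0],"gripper":0.6},{"travel":[0,0,0],"angular":[0,0,0],"gripper":0.5},{"travel":[0,0,0],"angular":[0,0,0],"gripper":0.4},{"travel":[0,0,0],"angular":[0,0,0],"gripper":0.4}]'

```text
t: 20.3
tool_pos: [0.3734, 0.3079, 0.05]
tool_rot: [-3.035, -0.809, -0.004]
contact_force: [-1.0, -2.2, 6.6]
opening: 0.055
grip_force: 42.5
```

Call:
step_arm --targets '[{"travel":[0,0,0.02],"angular":[0,0,0],"gripper":0.4},{"travel":[0,0,0.04],"angular":[0,0,0],"gripper":0.4},{"travel":[0,0,0.08],"angular":[0,0,0],"gripper":0.4},{"travel":[0,0,0.14],"angular":[0,0,0],"gripper":0.4},{"travel":[0,0,0.2],"angular":[0,0,0],"gripper":0.4},{"travel":[0,0,0.2],"angular":[0,0,0],"gripper":0.4},{"travel":[0,0,0.2],"angular":[0,0,0],"gripper":0.4}]'

```text
t: 21.0
tool_pos: [0.373, 0.3077, 0.1702]
tool_rot: [-3.035, -0.809, -0.005]
contact_force: [0.2, -0.4, -2.0]
opening: 0.0547
grip_force: 42.6
```

```bash
python3 go.py .5526 -.0680 .17 -95.45
```

```text
travel [ 0.2994 -0.6261 -0.0003] rz -0.7845407771975565 yaw -60.14566502610996 tcp [0.373  0.3077 0.1702] down [ 0.0027  0.0016 -1.    ] q6 1.585415227028907 F [ 0.1728 -0.4336 -2.0035] t 21.0
```

Call:
step_arm --targets '[{"travel":[0.3,-0.626,0],"angular":[0,0,-0.785],"gripper":0.4},{"travel":[0.3,-0.626,0],"angular":[0,0,-0.785],"gripper":0.4},{"travel":[0.3,-0.626,0],"angular":[0,0,-0.785],"gripper":0.4},{"travel":[0.3,-0.626,0],"angular":[0,0,-0.785],"gripper":0.4},{"travel":[0.3,-0.626,0],"angular":[0,0,-0.785],"gripper":0.4},{"travel":[0.3,-0.626,0],"angular":[0,0,-0.785],"gripper":0.4},{"travel":[0.3,-0.626,0],"angular":[0,0,-0.785],"gripper":0.4},{"travel":[0.3,-0.626,0],"angular":[0,0,-0.785],"gripper":0.4},{"travel":[0.3,-0.626,0],"angular":[0,0,-0.785],"gripper":0.4},{"travel":[0.3,-0.626,0],"angular":[0,0,-0.785],"gripper":0.4}]'

```text
t: 22.0
tool_pos: [0.5519, -0.07, 0.1666]
tool_rot: [-3.137, 0.155, 0.005]
contact_force: [0.8, 1.4, -0.6]
opening: 0.0548
grip_force: 42.7
```

Call:
step_arm --targets '[{"travel":[0,0,0],"angular":[0,0,0],"gripper":0.4},{"travel":[0,0,0],"angular":[0,0,0],"gripper":0.4}]'

```text
t: 22.2
tool_pos: [0.5515, -0.0668, 0.1676]
tool_rot: [-3.137, 0.148, 0.003]
contact_force: [-0.3, 0.8, -0.7]
opening: 0.0547
grip_force: 42.7
```

```bash
python3 go.py .5529 -.0679 .03 -95.45
```

```text
travel [ 0.0024 -0.0018 -0.2293] rz -0.0014105891014385937 yaw -95.38652349043527 tcp [ 0.5515 -0.0668  0.1676] down [-0.0016  0.0008 -1.    ] q6 1.409960835479421 F [-0.2795  0.7631 -0.6953] t 22.2
```

Call:
step_arm --targets '[{"travel":[0.001,-0.0018,-0.06],"angular":[0,0,0],"gripper":0.4},{"travel":[0.001,-0.0018,-0.12],"angular":[0,0,0],"gripper":0.4},{"travel":[0.001,-0.0018,-0.17],"angular":[0,0,0],"gripper":0.4},{"travel":[0.001,-0.0018,-0.2],"angular":[0,0,0],"gripper":0.4},{"travel":[0.001,-0.0018,-0.22],"angular":[0,0,0],"gripper":0.4},{"travel":[0.001,-0.0018,-0.232],"angular":[0,0,0],"gripper":0.4},{"travel":[0.001,-0.0018,-0.235],"angular":[0,0,0],"gripper":0.4},{"travel":[0.001,-0.0018,-0.235],"angular":[0,0,0],"gripper":0.4}]'

```text
t: 23.0
tool_pos: [0.5536, -0.0692, 0.0282]
tool_rot: [3.138, -0.149, 0.002]
contact_force: [0.4, -0.4, -0.4]
opening: 0.0548
grip_force: 42.7
```

Call:
step_arm --targets '[{"travel":[0,0,0],"angular":[0,0,0],"gripper":0.4},{"travel":[0,0,0],"angular":[0,0,0],"gripper":0.78},{"travel":[0,0,0],"angular":[0,0,0],"gripper":0.78},{"travel":[0,0,0],"angular":[0,0,0],"gripper":0.78},{"travel":[0,0,0.03],"angular":[0,0,0],"gripper":0.78},{"travel":[0,0,0.08],"angular":[0,0,0],"gripper":0.78},{"travel":[0,0,0.16],"angular":[0,0,0],"gripper":0.78},{"travel":[0,0,0.24],"angular":[0,0,0],"gripper":0.78},{"travel":[-0.05,0.08,0.26],"angular":[0,0,0.1],"gripper":0.7},{"travel":[-0.15,0.2,0.26],"angular":[0,0,0.2],"gripper":0.7}]'

```text
t: 24.0
tool_pos: [0.4975, 0.0109, 0.187]
tool_rot: [3.139, 0.098, 0.012]
contact_force: [-0.6, 1.0, -0.8]
opening: 0.0594
grip_force: 0.0
```

Call:
step_arm --targets '[{"travel":[-0.1,0.1,0.0],"angular":[0,0,0],"gripper":0.7},{"travel":[-0.1,0.1,0],"angular":[0,0,0],"gripper":0.7},{"travel":[-0.1,0.1,0],"angular":[0,0,0],"gripper":0.7}]'

```text
t: 24.3
tool_pos: [0.4332, 0.0731, 0.1824]
tool_rot: [-3.139, -0.103, -0.0]
contact_force: [0.3, 0.0, -0.2]
opening: 0.0595
grip_force: 0.0
```

```bash
python3 - <<'E'
from go import *
d=cam("top"); save(d["img"],"p7.png",(230,40,440,250),2.8)
h,s,v=hsv(d); ex=np.array([np.cos(np.radians(-5.45)),np.sin(np.radians(-5.45))]); ey=np.array([-ex[1],ex[0]])
r=rect(d,big((h>105)&(h<128)&(s>110),(240,130,370,250)),.034)
c=r[0]-[.6068,-.0295]; print(r[:3],c@ex,c@ey)
for n,w in(("top",(380,150,460,270)),("scene",(170,135,235,200))):
    d=cam(n);h,s,v=hsv(d); red=((h<8)|(h>172))&(s>150); c=big(red,w)
    b=big((v<50),w); u=b.mean(0); print(n,"disc",rect(d,c,.01)[:2],"knob",ray(d,*cv2.minEnclosingCircle(b)[0],.04),len(b))
go(.48,-.348,.2,0)
E
```

```text
(array([ 0.5805, -0.0721]), array([ 54.1976, 107.1156]), np.float32(-4.687393)) -0.022130724100115896 -0.044859793637146976
top disc (array([ 0.4629, -0.3128]), array([53.2004, 53.4828])) knob [ 0.4608 -0.3116  0.04  ] 26
scene disc (array([ 0.4657, -0.3068]), array([51.8341, 52.6826])) knob [ 0.4681 -0.3028  0.04  ] 22
travel [ 0.0735 -0.6977  0.0283] rz 1.9214276621484234 yaw -86.46424479667907 tcp [0.4359 0.0706 0.183 ] down [ 0.0012 -0.0003 -1.    ] q6 1.5011338502965936 F [ 0.1272 -0.7909  0.2907] t 24.45
```

View pics/p7.png

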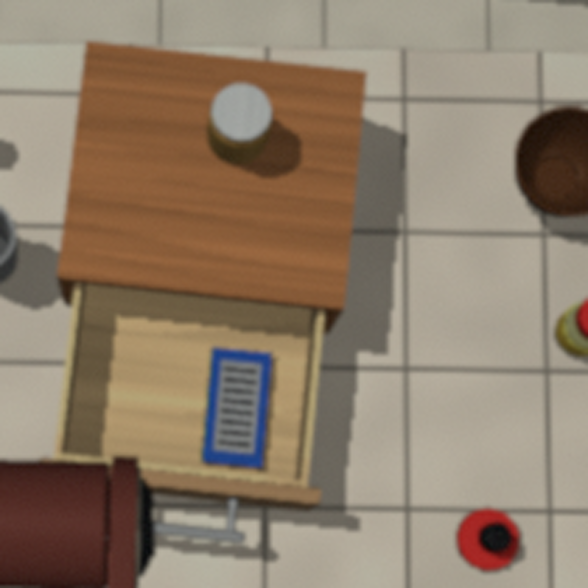

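Blue lies flat on top of green (crop 238,408). The guard, still at (488,540) in this picture, was shifting in the next frames: that's the announced knock. I'll move towards it and measure again.

Call:
step_arm --targets '[{"travel":[-0.02,-0.4,0.02],"angular":[0,0,0],"gripper":0.7},{"travel":[-0.02,-0.4,0.02],"angular":[0,0,0],"gripper":0.7},{"travel":[-0.02,-0.4,0.02],"angular":[0,0,0],"gripper":0.7},{"travel":[-0.02,-0.4,0.02],"angular":[0,0,0],"gripper":0.7},{"travel":[-0.02,-0.4,0.02],"angular":[0,0,0],"gripper":0.7},{"travel":[-0.02,-0.4,0.02],"angular":[0,0,0],"gripper":0.7},{"travel":[-0.02,-0.4,0.02],"angular":[0,0,0],"gripper":0.7},{"travel":[-0.02,-0.4,0.02],"angular":[0,0,0],"gripper":0.7}]'

```text
t: 25.25
tool_pos: [0.4236, -0.1692, 0.1943]
tool_rot: [-3.139, -0.096, 0.001]
contact_force: [0.1, 0.7, 0.3]
opening: 0.0599
grip_force: 0.0
```

```bash
python3 - <<'E'
from go import *
for n,w in(("top",(370,150,460,290)),("scene",(170,125,260,200))):
    d=cam(n);h,s,v=hsv(d); red=((h<8)|(h>172))&(s>150); c=big(red,w); print(n,c.min(0),c.max(0),"disc",rect(d,c,.01)[:2])
    m=c.mean(0).astype(int)
    if n=="top": save(d["img"],"p8.png",(m[0]-60,m[1]-50,m[0]+60,m[1]+50),3)
go(.463,-.311,.1,-95.45)
E
```

```text
top [436 150] [452 161] disc (array([ 0.6725, -0.4248]), array([30.477 , 43.9962]))
scene [208 165] [224 175] disc (array([ 0.4649, -0.3092]), array([49.1175, 56.1896]))
travel [ 0.0656 -0.2377 -0.1573] rz -0.20119661568294717 yaw -86.39615229426738 tcp [ 0.4236 -0.1684  0.1944] down [-0.0004  0.0004 -1.    ] q6 0.9659257025917262 F [0.3729 0.6136 0.2092] t 25.35
```

View pics/p8.png

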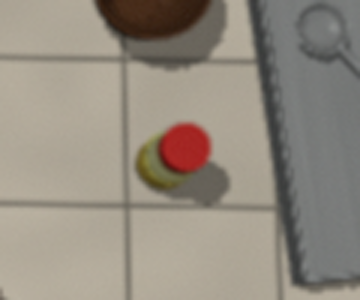

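That crop shows the spice cap instead: the arm hides the guard in the top view. From the earlier top and current scene readings, the guard is upright at about (0.464, -0.311).

Call:
step_arm --targets '[{"travel":[0.067,-0.238,-0.1],"angular":[0,0,-0.2],"gripper":0.65},{"travel":[0.067,-0.238,-0.1],"angular":[0,0,-0.2],"gripper":0.65},{"travel":[0.067,-0.238,-0.1],"angular":[0,0,-0.2],"gripper":0.65},{"travel":[0.067,-0.238,-0.1],"angular":[0,0,-0.2],"gripper":0.65},{"travel":[0.067,-0.238,-0.1],"angular":[0,0,-0.2],"gripper":0.65},{"travel":[0.067,-0.238,-0.1],"angular":[0,0,-0.2],"gripper":0.65}]'

```text
t: 25.95
tool_pos: [0.464, -0.3107, 0.135]
tool_rot: [-3.138, 0.148, -0.0]
contact_force: [-0.8, 0.7, -0.3]
opening: 0.0555
grip_force: 0.0
```

```bash
python3 - <<'E'
from go import *
d=cam("scene");h,s,v=hsv(d); c=big(((h<8)|(h>172))&(s>150),(185,125,260,200)); print(rect(d,c,.01)[:2])
go(.464,-.311,.018,-95.45)
save(d["img"],"p9.png",(150,90,290,210),5)
E
```

```text
(array([ 0.465 , -0.3091]), array([49.1175, 55.945 ]))
travel [-0.0002 -0.0006 -0.1957] rz -0.0017209480132164697 yaw -95.37255733940526 tcp [ 0.4641 -0.3107  0.1354] down [ 0.0008 -0.0004 -1.    ] q6 0.941214960362155 F [-0.665   0.3194 -0.2895] t 26.0
```

View pics/p9.png

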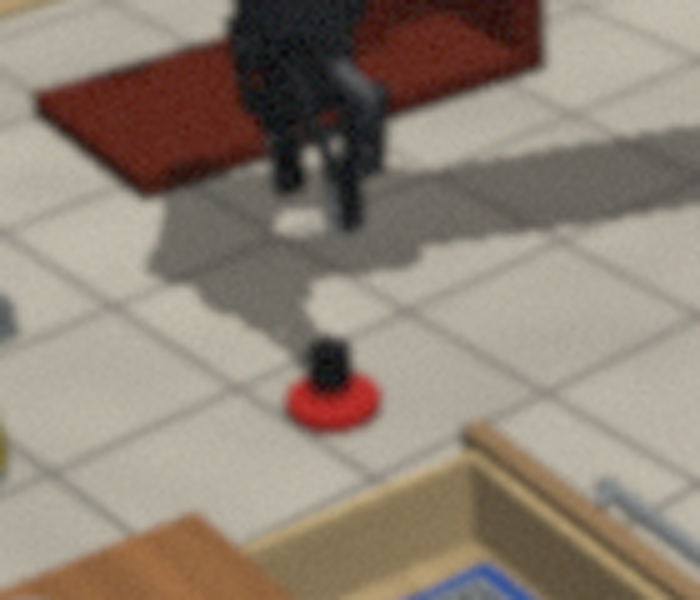

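The guard stands upright at crop (333,385), directly below the open fingers. Descending and gripping the knob.

Call:
step_arm --targets '[{"travel":[0,0,-0.06],"angular":[0,0,0],"gripper":0.65},{"travel":[0,0,-0.11],"angular":[0,0,0],"gripper":0.65},{"travel":[0,0,-0.15],"angular":[0,0,0],"gripper":0.65},{"travel":[0,0,-0.175],"angular":[0,0,0],"gripper":0.65},{"travel":[0,0,-0.19],"angular":[0,0,0],"gripper":0.65},{"travel":[0,0,-0.192],"angular":[0,0,0],"gripper":0.65}]'

```text
t: 26.6
tool_pos: [0.4637, -0.3113, 0.0193]
tool_rot: [-3.138, 0.149, 0.0]
contact_force: [-0.8, -0.0, 0.2]
opening: 0.0556
grip_force: 0.0
```

Call:
step_arm --squeeze 30 --targets '[{"travel":[0,0,0],"angular":[0,0,0],"gripper":0.5},{"travel":[0,0,0],"angular":[0,0,0],"gripper":0.35},{"travel":[0,0,0],"angular":[0,0,0],"gripper":0.2},{"travel":[0,0,0],"angular":[0,0,0],"gripper":0.1},{"travel":[0,0,0],"angular":[0,0,0],"gripper":0.1}]'

```text
t: 27.1
tool_pos: [0.4647, -0.3129, 0.0211]
tool_rot: [3.136, -0.15, 0.003]
contact_force: [-0.4, 1.0, 6.1]
opening: 0.0272
grip_force: 30.0
```

```bash
python3 - <<'E'
from go import *
ex=np.array([np.cos(np.radians(-5.45)),np.sin(np.radians(-5.45))]); ey=np.array([-ex[1],ex[0]])
p=np.array([.6068,-.0295])-.02*ex+.05*ey; print(p); go(*p,.2,-95.45)
E
```

```text
[0.5916 0.0222]
travel [0.2116 0.5584 0.2982] rz 0.0005657820471551783 yaw -95.47546019212199 tcp [ 0.4647 -0.3129  0.0211] down [ 0.0021 -0.0018 -1.    ] q6 0.9408566100484985 F [-0.3684  1.0239  6.1236] t 27.1
```

Call:
step_arm --targets '[{"travel":[0,0,0.08],"angular":[0,0,0],"gripper":0.1},{"travel":[0,0,0.16],"angular":[0,0,0],"gripper":0.1},{"travel":[0,0,0.24],"angular":[0,0,0],"gripper":0.1},{"travel":[0,0,0.3],"angular":[0,0,0],"gripper":0.1},{"travel":[0.05,0.08,0.3],"angular":[0,0,0],"gripper":0.1},{"travel":[0.1,0.16,0.3],"angular":[0,0,0],"gripper":0.1},{"travel":[0.15,0.24,0.3],"angular":[0,0,0],"gripper":0.1},{"travel":[0.18,0.32,0.3],"angular":[0,0,0],"gripper":0.1},{"travel":[0.2,0.4,0.3],"angular":[0,0,0],"gripper":0.1},{"travel":[0.21,0.48,0.3],"angular":[0,0,0],"gripper":0.1}]'

```text
t: 28.1
tool_pos: [0.5869, -0.04, 0.1989]
tool_rot: [-3.138, 0.151, 0.001]
contact_force: [0.4, -0.8, -0.8]
opening: 0.0269
grip_force: 29.9
```

Call:
step_arm --targets '[{"travel":[0,0.06,0],"angular":[0,0,0],"gripper":0.1},{"travel":[0,0.08,0],"angular":[0,0,0],"gripper":0.1},{"travel":[0,0.08,0],"angular":[0,0,0],"gripper":0.1},{"travel":[0,0.08,0],"angular":[0,0,0],"gripper":0.1}]'

```text
t: 28.5
tool_pos: [0.5864, 0.0052, 0.1991]
tool_rot: [3.137, -0.151, -0.001]
contact_force: [0.3, 0.1, -0.1]
opening: 0.0267
grip_force: 30.0
```

```bash
python3 go.py .5916 .0222 .046 -95.45
```

```text
travel [ 0.0087  0.0284 -0.2552] rz 0.0010811262075441795 yaw -95.49865067933949 tcp [0.5864 0.0052 0.1991] down [-0.0005 -0.0007 -1.    ] q6 1.5491929522782593 F [ 0.3185  0.1421 -0.0648] t 28.5
```

Call:
step_arm --targets '[{"travel":[0.005,0.028,0],"angular":[0,0,0],"gripper":0.1},{"travel":[0.005,0.028,-0.08],"angular":[0,0,0],"gripper":0.1},{"travel":[0.005,0.028,-0.15],"angular":[0,0,0],"gripper":0.1},{"travel":[0.005,0.028,-0.2],"angular":[0,0,0],"gripper":0.1},{"travel":[0.005,0.028,-0.23],"angular":[0,0,0],"gripper":0.1},{"travel":[0.005,0.028,-0.245],"angular":[0,0,0],"gripper":0.1},{"travel":[0.005,0.028,-0.252],"angular":[0,0,0],"gripper":0.1},{"travel":[0.005,0.028,-0.256],"angular":[0,0,0],"gripper":0.1},{"travel":[0.005,0.028,-0.256],"angular":[0,0,0],"gripper":0.1}]'

```text
t: 29.4
tool_pos: [0.5904, 0.0227, 0.0469]
tool_rot: [3.138, -0.151, 0.003]
contact_force: [-0.8, 0.4, -0.3]
opening: 0.0269
grip_force: 30.0
```

Call:
step_arm --targets '[{"travel":[0,0,-0.002],"angular":[0,0,0],"gripper":0.1},{"travel":[0,0,-0.002],"angular":[0,0,0],"gripper":0.1}]'

```text
t: 29.6
tool_pos: [0.5901, 0.0228, 0.0455]
tool_rot: [3.138, -0.15, 0.002]
contact_force: [0.6, 0.1, -0.5]
opening: 0.0269
grip_force: 30.0
```

Call:
step_arm --targets '[{"travel":[0,0,-0.002],"angular":[0,0,0],"gripper":0.1},{"travel":[0,0,-0.002],"angular":[0,0,0],"gripper":0.4},{"travel":[0,0,-0.002],"angular":[0,0,0],"gripper":0.5},{"travel":[0,0,-0.002],"angular":[0,0,0],"gripper":0.5},{"travel":[0,0,0.03],"angular":[0,0,0],"gripper":0.5},{"travel":[0,0,0.08],"angular":[0,0,0],"gripper":0.5},{"travel":[0,0,0.15],"angular":[0,0,0],"gripper":0.5},{"travel":[0,0,0.22],"angular":[0,0,0],"gripper":0.5},{"travel":[-0.05,0.05,0.25],"angular":[0,0,0],"gripper":0.5},{"travel":[-0.12,0.15,0.25],"angular":[0,0,0],"gripper":0.2}]'

```text
t: 30.6
tool_pos: [0.5331, 0.0934, 0.1998]
tool_rot: [-3.137, 0.155, -0.014]
contact_force: [-0.3, 1.9, 0.2]
opening: 0.0297
grip_force: 0.0
```

Call:
step_arm --targets '[{"travel":[-0.2,0.15,0.0],"angular":[0,0,0],"gripper":0},{"travel":[-0.2,0.15,0],"angular":[0,0,0],"gripper":0},{"travel":[-0.2,0.15,0],"angular":[0,0,0],"gripper":0},{"travel":[-0.2,0.15,0],"angular":[0,0,0],"gripper":0},{"travel":[-0.2,0.15,0],"angular":[0,0,0],"gripper":0}]'

```text
t: 31.1
tool_pos: [0.4104, 0.1844, 0.1949]
tool_rot: [-3.138, 0.147, -0.002]
contact_force: [0.0, -0.1, -0.1]
opening: -0.0001
grip_force: 0.0
```

```bash
python3 - <<'E'
from go import *
d=cam("top"); h,s,v=hsv(d); ex=np.array([np.cos(np.radians(-5.45)),np.sin(np.radians(-5.45))]); ey=np.array([-ex[1],ex[0]])
fr=lambda p:[(p-[.6068,-.0295])@ex,(p-[.6068,-.0295])@ey]
r=rect(d,big((h>105)&(h<128)&(s>110),(240,130,370,250)),.034); print("blue",fr(r[0]),r[1:3])
r=rect(d,big(((h<8)|(h>172))&(s>170)&(v>120),(240,130,370,250)),.032); print("guard",fr(r[0]),r[1])
s_=cam("scene");h,s,v=hsv(s_); c=big(((h<8)|(h>172))&(s>150),(130,140,290,290)); r=rect(s_,c,.032); print("guard scene",fr(r[0]),r[1],c.min(0),c.max(0))
go(.43,-.0127,.1,-95.45)
E
```

```text
blue [np.float64(-0.022108862764738977), np.float64(-0.04485950893228187)] (array([ 54.1976, 107.1593]), np.float32(-4.687392))
guard [np.float64(-0.023994667756836015), np.float64(0.05259370019011116)] [52.5512 55.0441]
guard scene [np.float64(-0.023039360416503094), np.float64(0.05189901598042071)] [43.3991 54.2852] [248 228] [269 240]
travel [ 0.0308 -0.3271 -0.1583] rz 0.0011747571536065808 yaw -95.5028640719123 tcp [0.4115 0.1835 0.195 ] down [ 0.0009 -0.0001 -1.    ] q6 1.9211864215230532 F [ 0.3675 -0.4993 -0.4704] t 31.2
```

The guard stands in the drawer at (-0.023, 0.052), and both views agree. Now to shut the drawer, pushing on the bar.

Call:
step_arm --targets '[{"travel":[0.02,-0.326,0],"angular":[0,0,0],"gripper":0},{"travel":[0.02,-0.326,0],"angular":[0,0,0],"gripper":0},{"travel":[0.02,-0.326,0],"angular":[0,0,0],"gripper":0},{"travel":[0.02,-0.326,0],"angular":[0,0,0],"gripper":0},{"travel":[0.02,-0.326,0],"angular":[0,0,0],"gripper":0},{"travel":[0.02,-0.326,-0.08],"angular":[0,0,0],"gripper":0},{"travel":[0.02,-0.326,-0.16],"angular":[0,0,0],"gripper":0},{"travel":[0.02,-0.326,-0.22],"angular":[0,0,0],"gripper":0},{"travel":[0.02,-0.326,-0.25],"angular":[0,0,0],"gripper":0},{"travel":[0.02,-0.326,-0.25],"angular":[0,0,0],"gripper":0}]'

```text
t: 32.2
tool_pos: [0.4203, -0.0115, 0.0411]
tool_rot: [-3.137, 0.152, 0.012]
contact_force: [-1.2, 0.8, -0.3]
opening: -0.0
grip_force: 0.0
```

```bash
python3 go.py .6078 -.0296 .045 -95.45
```

```text
travel [ 0.3125 -0.0301  0.0064] rz 0.0021566986647858105 yaw -95.54705143991536 tcp [ 0.4203 -0.0115  0.0411] down [-0.0077  0.0018 -1.    ] q6 1.4626240289686976 F [-1.1712  0.8402 -0.2969] t 32.2
```

Call:
step_arm --targets '[{"travel":[0.02,-0.0019,0.004],"angular":[0,0,0],"gripper":0},{"travel":[0.04,-0.0038,0.004],"angular":[0,0,0],"gripper":0},{"travel":[0.055,-0.0053,0.004],"angular":[0,0,0],"gripper":0},{"travel":[0.07,-0.0067,0.004],"angular":[0,0,0],"gripper":0},{"travel":[0.085,-0.0082,0.004],"angular":[0,0,0],"gripper":0},{"travel":[0.1,-0.0096,0.004],"angular":[0,0,0],"gripper":0},{"travel":[0.115,-0.011,0.004],"angular":[0,0,0],"gripper":0},{"travel":[0.13,-0.0125,0.004],"angular":[0,0,0],"gripper":0},{"travel":[0.145,-0.014,0.004],"angular":[0,0,0],"gripper":0},{"travel":[0.16,-0.0154,0.004],"angular":[0,0,0],"gripper":0}]'

```text
t: 33.2
tool_pos: [0.5195, -0.021, 0.0469]
tool_rot: [-3.138, 0.15, 0.0]
contact_force: [-1.0, 0.2, 1.7]
opening: -0.0001
grip_force: 0.7
```

Call:
step_arm --targets '[{"travel":[0.015,-0.0014,0],"angular":[0,0,0],"gripper":0},{"travel":[0.03,-0.0029,0],"angular":[0,0,0],"gripper":0},{"travel":[0.045,-0.0043,0],"angular":[0,0,0],"gripper":0},{"travel":[0.06,-0.0058,0],"angular":[0,0,0],"gripper":0},{"travel":[0.075,-0.0072,0],"angular":[0,0,0],"gripper":0},{"travel":[0.09,-0.0087,0],"angular":[0,0,0],"gripper":0},{"travel":[0.105,-0.01,0],"angular":[0,0,0],"gripper":0},{"travel":[0.115,-0.011,0],"angular":[0,0,0],"gripper":0},{"travel":[0.125,-0.012,0],"angular":[0,0,0],"gripper":0},{"travel":[0.13,-0.0125,0],"angular":[0,0,0],"gripper":0}]'

```text
t: 34.2
tool_pos: [0.5974, -0.0286, 0.047]
tool_rot: [3.138, -0.15, 0.0]
contact_force: [-0.8, -0.4, 0.9]
opening: 0.0001
grip_force: 0.5
```

```bash
python3 go.py .6078 -.0296 .045 -95.45
```

```text
travel [ 0.0173 -0.0016 -0.0034] rz 0.0005483263338624687 yaw -95.47467468502381 tcp [ 0.5974 -0.0286  0.047 ] down [ 0.0002 -0.0001 -1.    ] q6 1.494155884862806 F [-0.8196 -0.4139  0.8755] t 34.2
```

Pressing the last millimetres gently until the stop is felt.

Call:
step_arm --targets '[{"travel":[0.006,-0.0006,0],"angular":[0,0,0],"gripper":0},{"travel":[0.012,-0.0012,0],"angular":[0,0,0],"gripper":0},{"travel":[0.016,-0.0015,0],"angular":[0,0,0],"gripper":0},{"travel":[0.016,-0.0015,0],"angular":[0,0,0],"gripper":0}]'

```text
t: 34.6
tool_pos: [0.6067, -0.0295, 0.047]
tool_rot: [3.138, -0.15, 0.001]
contact_force: [-0.9, -0.2, -0.4]
opening: 0.0001
grip_force: 0.0
```

Call:
step_arm --targets '[{"travel":[0.003,-0.0003,0],"angular":[0,0,0],"gripper":0},{"travel":[0.006,-0.0006,0],"angular":[0,0,0],"gripper":0},{"travel":[0.006,-0.0006,0],"angular":[0,0,0],"gripper":0}]'

```text
t: 34.9
tool_pos: [0.6069, -0.0295, 0.0468]
tool_rot: [-3.138, 0.149, 0.014]
contact_force: [-14.0, 0.9, 9.4]
opening: -0.0001
grip_force: 6.5
```

The stop is felt (14 N at x = 0.607). Backing off.

Call:
step_arm --targets '[{"travel":[-0.03,0.003,0],"angular":[0,0,0],"gripper":0},{"travel":[-0.09,0.009,0],"angular":[0,0,0],"gripper":0},{"travel":[-0.15,0.015,0.05],"angular":[0,0,0],"gripper":0},{"travel":[-0.17,0.09,0.12],"angular":[0,0,0],"gripper":0},{"travel":[-0.17,0.17,0.2],"angular":[0,0,0],"gripper":0},{"travel":[-0.17,0.25,0.2],"angular":[0,0,0],"gripper":0},{"travel":[-0.17,0.33,0.2],"angular":[0,0,0],"gripper":0},{"travel":[-0.17,0.33,0.2],"angular":[0,0,0],"gripper":0},{"travel":[-0.17,0.33,0.2],"angular":[0,0,0],"gripper":0},{"travel":[-0.17,0.33,0.2],"angular":[0,0,0],"gripper":0}]'

```text
t: 35.9
tool_pos: [0.508, 0.1682, 0.1669]
tool_rot: [3.138, -0.148, 0.0]
contact_force: [-0.1, -0.5, -0.2]
opening: -0.0003
grip_force: 0.0
```

```bash
python3 - <<'E'
from go import *
d=cam("top"); h,sa,v=hsv(d)
ex=np.array([np.cos(np.radians(-5.45)),np.sin(np.radians(-5.45))]); ey=np.array([-ex[1],ex[0]])
for dy in(-.02,0,.02): # value/saturation profile across the bar at its shut place (0.624,-0.031)
    p0=np.array([.624,-.031])+dy*ey
    print(dy,[(int(v[b,a]),int(sa[b,a])) for s in np.arange(-.015,.0151,.003) for a,b in [pix(d,[*(p0+s*ex),.064]).round().astype(int)]])
o=ctrl.get_obs(); print(o["t"],o["tool_pos"],o["dq"])
E
```

```text
-0.02 [(158, 34), (172, 34), (145, 33), (99, 8), (119, 6), (123, 2), (128, 12), (147, 29), (134, 34), (109, 33), (101, 33)]
0 [(171, 34), (152, 34), (121, 34), (99, 23), (123, 4), (124, 4), (131, 18), (144, 30), (130, 33), (106, 34), (98, 36)]
0.02 [(101, 33), (86, 36), (92, 36), (92, 22), (106, 5), (121, 4), (106, 10), (104, 27), (104, 32), (99, 36), (100, 36)]
35.95 [0.508  0.1676 0.1667] [-0.0191 -0.0018  0.0049  0.0018  0.0009  0.0011]
```

The bar (low saturation) is centred at its shut position, so the drawer is closed and the arm is clear of everything. Handing in.

```bash
python3 -c "
from station import ctrl
print(ctrl.finish_job())"
```

```text
the job is handed in; nothing more can be done
None
```

The job is handed in at about 36 s: the green and blue inserts (orange was absent) lie stacked flat in the drawer, the guard stands beside them, the drawer is pushed shut to its stop, and the arm stayed away from the spice jar and cup; `finish_job()` gave no verdict.

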